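# Lay out the reagent station on an assay bench

### The arm

A 7-joint arm with a two-finger parallel gripper is mounted at the origin on the work surface. World frame = base frame: x ahead of the robot, y to its left, z up, the work surface at z = 0. Lengths are in mm, angles in rad, forces in N, time in s.
With the tool pointing down it reaches from about 400 to 875 mm from the base axis. Payload 4.4 kg.
Tool frame: the origin (TCP) lies at the very end of the fingers, on their centre line; the grasp point (between the pads) lies 19 mm behind it; z points along the fingers, x is the direction in which the jaws open and shut, and the axes are right-handed (so a half turn about z gives the same grasp; the last joint's range is limited). The gripper opens to 85 mm and grips with 20 to 120 N. Pads are 22 mm wide; open, the fingers measure 114 mm over their backs; the gripper's body (76 mm by 85 mm) begins 54 mm behind the grasp point. The pads swing forward as they close: fully open they stand 13 mm farther back than shut.
Start: joints at [1.175, 0.628, 0.038, 1.517, -0.027, 0.996, -0.02], TCP at [210.534, -614.975, 205.313] pointing down, gripper open.
Joint ranges: [-3.06, 3.06], [-0.37, 2.12], [-1.25, 1.32], [0.18, 2.47], [-1.1, 4.24], [0.23, 1.98], [-2.94, 2.94]. Speed limits (rad/s): [2.57, 2.57, 3.14, 3.14, 3.14, 3.14, 3.14].

### API

Orientations are given as [roll, pitch, yaw] about the fixed x, y, z axes, in that order (R = Rz(yaw) Ry(pitch) Rx(roll)).
In Python, from cell import ctrl, get_image, job, models gives the robot as it stands.
- The arm moves only by the tool move_arm, never from a script. Its argument "moves" is a list that holds one entry, the list of rows, each a list of 6 numbers: the shift along the tool's x, y, z in m, then the turn, a rotation vector about the tool's x, y, z in rad. A call has 1 to 20 rows; each row is the pose to reach, as a shift and turn from the pose commanded when the call began, along the tool's axes at that moment; what a row does not reach only later rows make up. A row lasts 1/8 s, in which the tool goes at most 62.5 mm and 10.7 degrees, less where a joint would pass 70% of its speed; a pose out of reach is approached as far as the arm can. A call with a gripper value outside its range is refused whole. "jaw" is the opening, from 0 (shut) to 1 (fully open), set as the call begins (left out, the last holds). The fingers move at their own pace and stop on an object; the grip force is fixed at half the most. Time passes only in rows, so rows that repeat a pose let the fingers close. It gives the time, the measured TCP pose, the force and the opening at its end, in the units of the state.
- ctrl.read_state(): the state, without advancing time (a new reading comes with each control period).
- get_image(name): name is "side" or "top"; returns a dict with "color" (384x512x3 uint8, blue, green, red), "fov_y" (degrees; the focal length in pixels is half the picture's height over the tangent of half this angle, whatever the lens; pixels are square), "cx", "cy" (the principal point, pixels), "k1" (the pictures are not rectified: a ray, as slopes to the right and down, at radius r is drawn at 1 + k1 r^2 times it, then the intrinsics apply), "origin" and "orientation" of the camera in the world. Camera axes: x right, y up, looking along -z (the intrinsics and any distortion apply to the point x, -y, -z); pixel columns grow to the right and rows downward; lengths in mm; the calibration is good to about 2 mm. A picture is of the moment at which its call begins. There is no depth.
- job.finish_job(): hands the job in, once; it reports no verdict.
Trained networks look in the newest picture that a camera, given by its name, has taken for a name from the list of things; names that differ only in an ending like _2 or _b are one class to them, and where a whole thing is asked for, a point or a joint stands for the part that bears it (a point fixed in the world has none). Each returns a list of dicts, best first, with "score" (0 to 1); they miss things now and then, are a little off and sometimes report something else, mostly with a low value. They report only what shows in the picture. A call takes as long as a camera call. They do not tell look-alikes from the thing itself.
- models.cut_out(camera, thing): "pixels" (384x512 bool, what is visible of it) and "uv" ([column, row] in pixels, amid what is visible of it).
- models.place_of(camera, thing): "uv" ([column, row] in pixels: a listed point, or the origin of a listed thing).
The state is a dict: "clock": time; "qpos": joint angles; "qd": joint speeds; "tau": joint torques, N m; "eef_pos": TCP position; "tool_rot": TCP orientation; "force": force on the tool from outside, world axes, zero at the start; "torque": the same for the moment, N m; "width": finger opening in mm.
Only numpy, scipy, OpenCV 4.12 (cv2) and the standard library are available. Lean on these libraries where they do the work, as an engineer would, in place of code of your own. Each camera call takes 0.05 s, during which the arm holds its last target.

### The job

Lay out the reagent station: stand the open trough centred and square on the black mat and cover it with its lid. Stand the bottle midway in the gap between the trough and the round mixer, the jar midway in the gap between the trough and the square heater, and the tube block behind the trough (on its side away from the robot), centred on it, parallel to it and about 3 cm clear of it. Leave everything upright, and do not disturb the small vial and the steel weight.

Things in the scene. Friction and masses are not known exactly. Their poses are not given: they have to be found in the camera images.
- mat: Fixed black rubber mat, flat rectangle, 70 (its x) x 130 (its y) x 3 mm high; about in the middle of the work area. Origin: centre of its underside, on the bench (z=0). Its x points away from the robot, to within 0.25 rad, its long side is along y.
- mixer: Fixed white round mixer, 96 mm diameter, 64 mm high with a black rubber cup on top. Origin: centre of its underside. It stands 210 to 235 mm from the mat's centre at one end of the mat (left or right, differs from start to start), the heater at the other end.
- heater: Fixed white square dry-block heater, 96 x 96 mm, 58 mm high, aluminium top with twelve wells. Origin: centre of its underside. It stands 210 to 235 mm from the mat's centre at the other end of the mat from the mixer, turned within 0.1 rad of the mat.
- trough: Loose white plastic open-topped trough, 50 (its x) x 110 (its y) x 40 mm high, walls and floor 4 mm, so the inside is 42 x 102 mm. Origin: centre of its underside. Symmetric under a half turn about z. 64 to 100 g.
- lid: Loose white plastic lid of the trough, lying right way up. From below: a plug 32 x 92 x 4 mm that drops into the trough's mouth with 5 mm to spare all round, a cover plate 54 (its x) x 114 (its y) mm from z=4 to z=9 mm, and on its centre a bar handle 12 (x) x 44 (y) mm from z=9 to z=31 mm. Origin: centre of the plug's underside. In place, the plate rests on the trough's rim and the lid's origin is 36 mm above the trough's origin. Symmetric under a half turn about z.
- bottle: Loose small white plastic bottle, tall and slim: round body 44 mm in diameter up to z=62 mm, shoulder to z=72 mm, grey cap 26 mm in diameter up to z=88 mm. Origin: centre of its underside. 96 to 150 g.
- jar: Loose squat amber glass jar with a black screw cap: 60 mm in diameter up to z=38 mm, cap 58 mm in diameter up to z=52 mm. Origin: centre of its underside. 144 to 225 g.
- tube_block: Loose aluminium tube block, 40 (its x) x 92 (its y) x 36 mm high, with ten small tube caps standing 7 mm out of its top. Origin: centre of its underside. Symmetric under a half turn about z. 240 to 375 g.
- vial: Bystander, loose: small glass vial with white cap, 26 mm in diameter, 40 mm high, standing upright among the things. Origin: centre of its underside. To be left where it is.
- weight: Bystander, loose: steel calibration weight with a small knob, 30 mm in diameter, 34 mm high, standing among the things. Origin: centre of its underside. To be left where it is.
Things that resemble listed ones, but are neither listed nor needed, are in the scene too. What is shaped like the lid but blue is not meant.

How it is judged:
By the outcome, as a careful person would: the job done as asked, in the order asked, and still so for the second after the job is handed in, with the robot touching nothing.
It also fails if it takes over 112 s, if anything falls off the work surface, if the arm or the gripper's body presses on something with over 40 N, if the wrist force passes 120 N, or if a joint passes its speed limit or range.

## Working session

There is one attempt and no reset: what is moved stays moved. The work goes in short steps, Python scripts to look and compute and a tool call to move; the robot and the scene stay as the last step left them, time stands still between calls to the robot, and variables do not carry over. Pictures are saved under pics/ and viewed, and the job is handed in when it is done.

Besides the shell and the picture viewer there is one more tool, called by a JSON object that holds its "op" and its "data". move_arm: Moves the arm, as the interface text tells. Its arguments: {"type":"object","properties":{"moves":{"type":"array","items":{"type":"array","items":{"type":"array","items":{"type":"number"}}}},"jaw":{"type":"number"}},"required":["moves"]}

```bash
ls; mkdir -p pics
python3 - <<'E'
from cell import ctrl,get_image
import cv2
for n in ("side","top"):
    im=get_image(n); cv2.imwrite(f"pics/{n}0.png",im["color"]); print({k:v for k,v in im.items() if k!="color"})
    
s=ctrl.read_state();print(s)
E
```

```text
pics
{'fov_y': 53.98334603800429, 'cx': 258.18558131307617, 'cy': 186.7780000221824, 'k1': -0.120371846452694, 'origin': array([416.27203001, 854.32251146, 620.13649277]), 'orientation': array([ 0.98947589,  0.01076999, -3.0064188 ])}
{'fov_y': 52.87163214796375, 'cx': 254.5671328386341, 'cy': 185.4125067049751, 'k1': -0.13289977781327433, 'origin': array([ 347.79983185,    9.47508137, 1097.05378493]), 'orientation': array([ 0.14548596, -0.01158853, -1.55370451])}
{'clock': 0.1, 'qpos': array([ 1.17521846,  0.62923012,  0.03845984,  1.51827738, -0.02700529,
        0.99628738, -0.01998122]), 'qd': array([-0.00145257, -0.00222057,  0.00053433, -0.00376976, -0.00029828,
       -0.00071057, -0.00082306]), 'tau': array([ 2.82834422e-03, -5.64531326e+01,  1.23048764e+00, -1.93971151e+01,
        1.13327985e-02,  5.47510019e-03,  6.06588230e-06]), 'eef_pos': array([ 210.31782412, -614.3970362 ,  204.49359071]), 'tool_rot': array([ 3.14157245e+00,  1.68378152e-03, -1.24101498e+00]), 'force': array([ 0.22338564, -0.61492176, -0.77841394]), 'torque': array([-0.03629933, -0.04109709,  0.01258076]), 'width': 85.64746885280874}
```

View pics/side0.png

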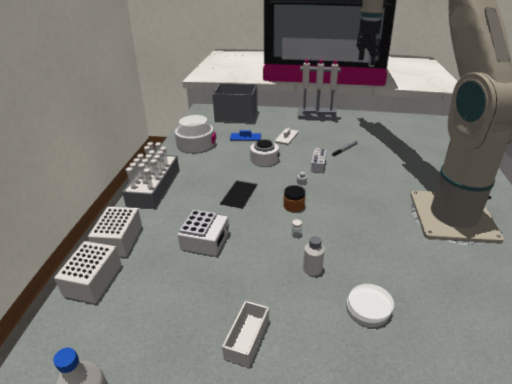

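View pics/top0.png

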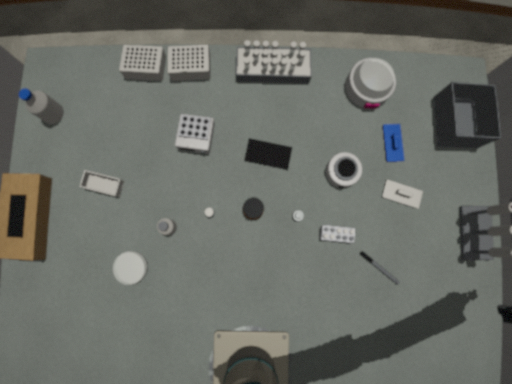

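```bash
cat > h.py <<'E'
import numpy as np, cv2, pickle
from scipy.spatial.transform import Rotation as Rn
from scipy.optimize import minimize
def cam(im):
    H=im["color"].shape[0]; f=H/2/np.tan(np.radians(im["fov_y"])/2)
    return dict(f=f,c=np.array([im["cx"],im["cy"]]),k=im["k1"],o=np.array(im["origin"]),R=Rn.from_euler("xyz",im["orientation"]).as_matrix())
def proj(c,P):
    p=(np.atleast_2d(P)-c["o"])@c["R"]
    s=np.stack([p[:,0]/-p[:,2],-p[:,1]/-p[:,2]],1)
    r2=(s**2).sum(1,keepdims=True)
    return s*(1+c["k"]*r2)*c["f"]+c["c"]
def unproj(c,uv,z):
    d=(np.array(uv,float)-c["c"])/c["f"]; s=d.copy()
    for _ in range(30): s=d/(1+c["k"]*(s@s))
    ray=c["R"]@np.array([s[0],-s[1],-1]); t=(z-c["o"][2])/ray[2]
    return c["o"]+t*ray
def circ(r,z,n=32):
    a=np.arange(n)*2*np.pi/n; return np.stack([r*np.cos(a),r*np.sin(a),0*a+z],1)
def box(x,y,z0,z1): return np.array([[i*x/2,j*y/2,k] for i in(-1,1) for j in(-1,1) for k in(z0,z1)])
# each model: list of convex parts
M=dict(mat=[box(70,130,0,3)],mixer=[np.vstack([circ(48,0),circ(48,64)])],heater=[box(96,96,0,58)],
 trough=[box(50,110,0,40)],lid=[box(32,92,0,4),box(54,114,4,9),box(12,44,9,31)],
 bottle=[np.vstack([circ(22,0),circ(22,62),circ(13,72)]),np.vstack([circ(13,72),circ(13,88)])],
 jar=[np.vstack([circ(30,0),circ(30,38)]),np.vstack([circ(29,38),circ(29,52)])],
 tube_block=[box(40,92,0,36),box(32,84,36,43)],
 vial=[np.vstack([circ(13,0),circ(13,40)])],weight=[np.vstack([circ(15,0),circ(15,25)]),np.vstack([circ(6,25),circ(6,34)])])
S=8
def render(c,parts,pose,shape=(384,512),bb=None):
    x,y,z,yaw=pose; co,si=np.cos(yaw),np.sin(yaw); Rz=np.array([[co,-si,0],[si,co,0],[0,0,1]])
    u0,v0,u1,v1=bb; m=np.zeros(((v1-v0)*S,(u1-u0)*S),np.uint8)
    for P in parts:
        q=proj(c,P@Rz.T+[x,y,z]); q=((q+0.5-[u0,v0])*S-0.5)
        h=cv2.convexHull(q.astype(np.float32)).reshape(-1,2)
        cv2.fillConvexPoly(m,np.round(h*16).astype(np.int32),255,shift=4)
    return cv2.resize(m,(u1-u0,v1-v0),interpolation=cv2.INTER_AREA)/255.
def fit(obs,name,p0,free_z=False,yaw=True):
    # obs list of (cam,mask bool)
    D=[]
    for c,m in obs:
        vs,us=np.nonzero(m); bb=(max(0,us.min()-10),max(0,vs.min()-10),min(512,us.max()+11),min(384,vs.max()+11))
        D.append((c,bb,m[bb[1]:bb[3],bb[0]:bb[2]].astype(float)))
    idx=[0,1]+([2] if free_z else [])+([3] if yaw else [])
    sc=np.array([4.,4.,4.,0.05])[idx]
    def cost(q):
        p=np.array(p0,float); p[idx]+=q*sc
        return sum(np.abs(render(c,M[name],p,bb=bb)-m).sum()/m.sum() for c,bb,m in D)
    best=None
    for k in range(3):
        q0=np.zeros(len(idx)) if best is None else best.x
        sim=np.vstack([q0]+[q0+2*np.eye(len(idx))[i]*(1 if k!=1 else -1) for i in range(len(idx))])
        r=minimize(cost,q0,method="Nelder-Mead",options=dict(initial_simplex=sim,xatol=.01,fatol=1e-4,maxiter=300))
        if best is None or r.fun<best.fun: best=r
    p=np.array(p0,float); p[idx]+=best.x*sc
    return p,best.fun/len(D)
E
python3 - <<'E'
from h import *
from cell import get_image,models,ctrl
out={}
for n in("side","top"):
    im=get_image(n); out[n]=(im,{})
    for t in M:
        r=models.cut_out(n,t); o=models.place_of(n,t)
        out[n][1][t]=(r,o)
        c=cam(im)
        print(n,t,[(round(a["score"],2),np.round(a["uv"]).tolist(),int(a["pixels"].sum()),np.round(unproj(c,a["uv"],20)[:2]).tolist()) for a in r][:4],"|",[(round(a["score"],2),np.round(a["uv"],1).tolist(),np.round(unproj(c,a["uv"],0)[:2]).tolist()) for a in o][:3])
pickle.dump(out,open("det0.pkl","wb"))
for n in out:
    a=out[n][0]["color"]
    x=a[100:360,60:500] if n=="side" else a[80:300,60:440]
    cv2.imwrite(f"pics/{n}_z.png",cv2.resize(x,(790,int(790*x.shape[0]/x.shape[1])),interpolation=cv2.INTER_CUBIC))
E
```

```text
side mat [(0.65, [240.0, 194.0], 651, [591.0, -7.0]), (0.38, [304.0, 178.0], 91, [417.0, -116.0])] | [(0.71, [240.3, 194.3], [596.0, -34.0])]
side mixer [(0.59, [265.0, 154.0], 707, [549.0, -250.0])] | [(0.79, [261.6, 157.9], [563.0, -258.0])]
side heater [(0.96, [204.0, 235.0], 1779, [648.0, 177.0])] | [(0.58, [207.5, 241.5], [641.0, 179.0])]
side trough [(0.6, [246.0, 335.0], 1909, [500.0, 443.0])] | [(0.72, [248.3, 337.0], [499.0, 434.0]), (0.17, [315.1, 165.1], [382.0, -231.0])]
side lid [(0.73, [288.0, 136.0], 209, [485.0, -398.0]), (0.59, [242.0, 134.0], 268, [654.0, -393.0])] | [(0.72, [243.4, 140.2], [647.0, -385.0]), (0.45, [287.4, 136.3], [487.0, -436.0])]
side bottle [(0.88, [314.0, 256.0], 674, [382.0, 220.0]), (0.39, [295.0, 195.0], 522, [437.0, -19.0])] | [(0.78, [313.9, 266.9], [380.0, 234.0]), (0.54, [283.0, 137.0], [503.0, -428.0])]
side jar [(0.61, [293.0, 196.0], 515, [442.0, -14.0])] | [(0.67, [293.9, 202.3], [439.0, -13.0])]
side tube_block [(0.67, [315.0, 159.0], 279, [383.0, -234.0])] | [(0.83, [315.5, 165.3], [381.0, -229.0])]
side vial [(0.49, [297.0, 224.0],
[... 676 characters left out ...]
392.0, 140.0], 662, [648.0, -402.0])] | [(0.91, [397.5, 194.5], [490.0, -420.0]), (0.79, [392.5, 141.5], [649.0, -411.0])]
top bottle [(0.75, [172.0, 228.0], 275, [381.0, 229.0])] | [(0.66, [170.9, 226.8], [385.0, 235.0])]
top jar [(0.93, [256.0, 204.0], 379, [454.0, -7.0])] | [(0.62, [257.0, 205.9], [450.0, -8.0])]
top tube_block [(0.56, [339.0, 236.0], 516, [368.0, -239.0])] | [(0.6, [334.2, 234.9], [371.0, -230.0])]
top vial [(0.46, [206.0, 214.0], 73, [424.0, 134.0])] | [(0.54, [208.0, 214.7], [422.0, 130.0])]
top weight [(0.59, [300.0, 214.0], 76, [428.0, -127.0])] | [(0.69, [104.4, 184.6], [503.0, 438.0]), (0.53, [297.7, 216.1], [423.0, -125.0]), (0.44, [169.9, 229.2], [379.0, 238.0])]
```

View pics/side_z.png

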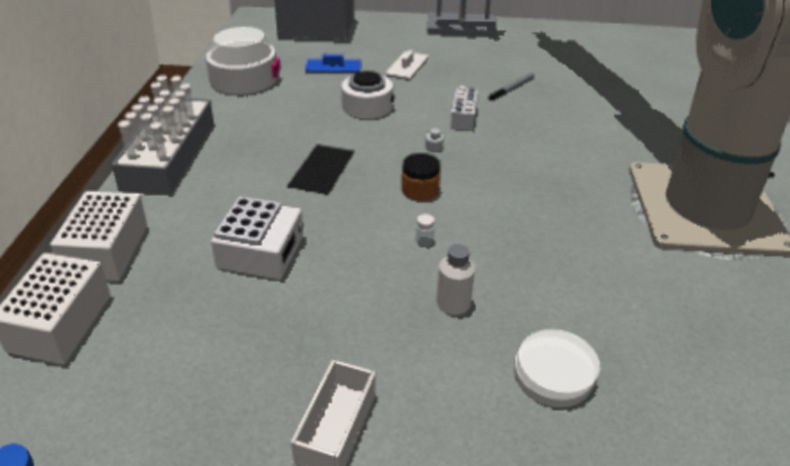

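View pics/top_z.png

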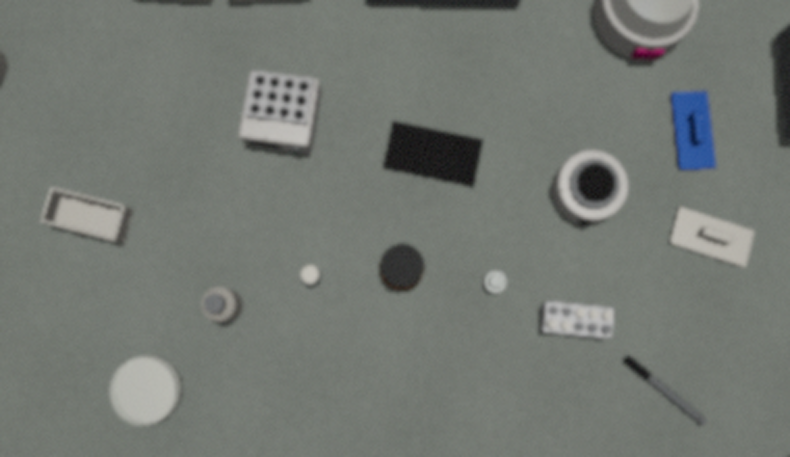

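Run:
```python
from h import *
out=pickle.load(open("det0.pkl","rb"))
init=dict(mat=(594,-38,0,-.2),mixer=(555,-247,0,0),heater=(643,178,0,-.2),trough=(500,438,0,-.2),lid=(489,-420,0,-.2),bottle=(382,234,0,0),jar=(446,-9,0,0),tube_block=(373,-230,0,0.),vial=(423,128,0,0),weight=(423,-127,0,0))
cs={n:cam(out[n][0]) for n in out}
res={}
for t,p0 in init.items():
    obs=[]
    for n in out:
        e=proj(cs[n],[[p0[0],p0[1],15]])[0]
        cand=[a for a in out[n][1][t][0] if np.hypot(*(a["uv"]-e))<25]
        if cand: obs.append((cs[n],cand[0]["pixels"]))
    ry=t in("mat","heater","trough","lid","tube_block")
    b=None
    for y0 in ([p0[3],p0[3]+.4,p0[3]-.4] if ry else [0]):
        p,f=fit(obs,t,(*p0[:3],y0),yaw=ry)
        if b is None or f<b[1]: b=(p,f)
    pz,fz=fit(obs,t,b[0],free_z=True,yaw=ry)
    one=[np.round(fit([o],t,b[0],yaw=ry)[0][[0,1,3]],3).tolist() for o in obs]
    res[t]=b[0]
    print(t,len(obs),np.round(b[0],3),round(b[1],3),"freez",np.round(pz,3),round(fz,3),one)
pickle.dump(res,open("res0.pkl","wb"))
```

```text
mat 2 [ 6.01508e+02 -3.78470e+01  0.00000e+00 -1.67000e-01] 0.073 freez [ 6.00991e+02 -3.67900e+01  1.55200e+00 -1.65000e-01] 0.07 [[600.5, -39.297, -0.169], [602.532, -36.553, -0.172]]
mixer 2 [ 551.971 -249.391    0.       0.   ] 0.115 freez [ 553.718 -252.448  -10.843    0.   ] 0.102 [[552.304, -246.988, 0.0], [552.083, -249.798, 0.0]]
heater 2 [ 6.50298e+02  1.72631e+02  0.00000e+00 -9.30000e-02] 0.096 freez [ 6.50948e+02  1.72541e+02 -3.77700e+00 -9.90000e-02] 0.091 [[649.467, 173.195, -0.083], [650.839, 172.722, -0.096]]
trough 2 [ 5.02092e+02  4.38187e+02  0.00000e+00 -2.15000e-01] 0.06 freez [ 5.01892e+02  4.38170e+02  1.50300e+00 -2.12000e-01] 0.058 [[501.4, 436.779, -0.2], [502.991, 439.455, -0.225]]
lid 2 [ 4.89470e+02 -4.32286e+02  0.00000e+00 -2.71000e-01] 0.114 freez [ 4.89380e+02 -4.32185e+02  3.28000e-01 -2.71000e-01] 0.113 [[488.186, -434.188, -0.273], [490.649, -431.705, -0.279]]
bottle 2 [384.633 239.554   0.      0.   ] 0.079 freez [384.535 239.415   0.89    0.   ] 0.078 [[384.099, 237.557, 0.0], [384.918, 239.634, 0.0]]
jar 2 [439.299   2.486   0.      0.   ] 0.072 freez [4.39307e+02 2.48200e+00 1.02000e-01 0.00000e+00] 0.072 [[438.26, 1.074, 0.0], [440.088, 2.567, 0.0]]
tube_block 2 [ 3.72974e+02 -2.33243e+02  0.00000e+00 -5.80000e-02] 0.107 freez [ 3.73011e+02 -2.34260e+02 -3.39800e+00 -5.60000e-02] 0.102 [[372.579, -231.499, -0.058], [373.112, -233.443, -0.066]]
vial 2 [427.136 123.714   0.      0.   ] 0.354 freez [427.267 123.963  -1.815   0.   ] 0.351 [[426.603, 119.721, 0.0], [427.321, 124.121, 0.0]]
weight 2 [ 422.533 -123.153    0.       0.   ] 0.266 freez [ 4.22526e+02 -1.23141e+02  1.01000e-01  0.00000e+00] 0.265 [[422.147, -124.733, 0.0], [423.598, -122.702, 0.0]]
```

```bash
cat >> h.py <<'E'
def rel(p,yaw,q,qyaw):
    """row (m, rad) from commanded pose p,yaw to q,qyaw"""
    d=np.array(q,float)-p; c,s=np.cos(yaw),np.sin(yaw)
    return np.round([ (c*d[0]+s*d[1])/1000,(s*d[0]-c*d[1])/1000,-d[2]/1000,0,0,-(qyaw-yaw)],4).tolist()
def plan(p,yaw,wps):
    p=np.array(p,float); prev=p; py=yaw
    for q,qy in wps:
        d=np.linalg.norm(np.array(q)-prev); n=max(d/62.5,abs(qy-py)/np.radians(10.7))
        print(rel(p,yaw,q,qy),"n>=%.1f"%n, q,qy); prev=np.array(q);py=qy
E
python3 - <<'E'
from h import *
out=pickle.load(open("det0.pkl","rb"))
obs=[]
for n in out:
    im=out[n][0]; c=cam(im); u,v=np.round(proj(c,[[601,-38,3]])[0]).astype(int)
    g=im["color"].max(2).astype(float); mk=np.zeros(g.shape,bool)
    sub=g[v-25:v+26,u-32:u+33]; lo,hi=np.percentile(sub,5),np.percentile(sub,85)
    mk[v-25:v+26,u-32:u+33]=sub<(lo+hi)/2
    k,l,st,_=cv2.connectedComponentsWithStats(mk.astype(np.uint8)); mk=l==l[v,u]
    print(n,lo,hi,mk.sum()); obs.append((c,mk))
p,f=fit(obs,"mat",(601,-38,0,-.17)); print(p,f)
for o in obs: print(fit([o],"mat",p))
plan((210.5,-615,205.3),-1.241,[((480,-350,230),-.8),((600,0,230),-.2),((502,438,120),-.215),((502,438,16),-.215)])
E
```

```text
side 31.0 145.0 606
top 26.0 123.0 1006
[ 6.01623860e+02 -3.71331497e+01  0.00000000e+00 -1.82596278e-01] 0.07313372080980755
(array([ 6.00601707e+02, -3.66333439e+01,  0.00000000e+00, -1.80110869e-01]), np.float64(0.06763088073513233))
(array([ 6.02406440e+02, -3.76656364e+01,  0.00000000e+00, -1.91790178e-01]), np.float64(0.06358320664249795))
[-0.1634, -0.3408, -0.0247, 0.0, 0.0, -0.441] n>=6.1 (480, -350, 230) -0.8
[-0.4557, -0.5677, -0.0247, 0.0, 0.0, -1.041] n>=5.9 (600, 0, 230) -0.2
[-0.9018, -0.6168, 0.0853, 0.0, 0.0, -1.026] n>=7.4 (502, 438, 120) -0.215
[-0.9018, -0.6168, 0.1893, 0.0, 0.0, -1.026] n>=1.7 (502, 438, 16) -0.215
```

Run:
```python
from h import *
from scipy.optimize import least_squares
out=pickle.load(open("det0.pkl","rb"))
D=[]
for n in out:
    im=out[n][0]; c=cam(im); u,v=np.round(proj(c,[[601,-38,3]])[0]).astype(int)
    g=im["color"].mean(2).astype(float); bb=(u-32,v-22,u+33,v+23)
    sub=g[bb[1]:bb[3],bb[0]:bb[2]]; D.append((c,bb,sub))
def img(c,bb,p,sub,sg):
    r=cv2.GaussianBlur(render(c,M["mat"],(p[0],p[1],0,p[2]),bb=bb),(0,0),sg)
    vv,uu=np.mgrid[:r.shape[0],:r.shape[1]]
    # linear: bg plane + r*(const)
    A=np.stack([np.ones(r.size),uu.ravel(),vv.ravel(),r.ravel()],1)
    k=np.linalg.lstsq(A,sub.ravel(),rcond=None)[0]
    return ((A@k-sub.ravel())**2).mean()
for name,DD in(("both",D),("side",D[:1]),("top",D[1:])):
  for sg in(.5,.8,1.2):
    f=lambda q:sum(img(c,bb,(601+q[0]*3,-38+q[1]*3,-.18+q[2]*.05),s,sg) for c,bb,s in DD)
    r=minimize(f,[0,0,0],method="Nelder-Mead",options=dict(initial_simplex=[[-1,-1,-1],[1,0,0],[0,1,0],[0,0,1]],xatol=.01))
    print(name,sg,601+r.x[0]*3,-38+r.x[1]*3,-.18+r.x[2]*.05,r.fun)
```

```text
both 0.5 601.5499272293592 -37.15883649474053 -0.18385146441439162 119.04140788948979
both 0.8 601.6187163265416 -37.14654695571186 -0.18383956411475721 94.2644128606578
both 1.2 601.6353707004006 -37.01561564393678 -0.18292704625877287 100.18115401867941
side 0.5 600.565170571507 -36.699712328026536 -0.17972594364413777 63.72837598308786
side 0.8 600.6048950739861 -36.05930452065482 -0.1820308886285788 57.138200690745215
side 1.2 600.6747402295324 -36.040935078867335 -0.18266772425351804 67.26318983463094
top 0.5 602.4783902451559 -37.53296572478708 -0.1891525230723502 37.60070752484546
top 0.8 602.6231053076921 -37.42916528459832 -0.18970240145097905 20.37167327904041
top 1.2 602.5207909731288 -37.385153828334744 -0.1909902887370461 18.055628362801677
```

{"op": "move_arm", "data": {"moves": [[[-0.163, -0.341, -0.025, 0, 0, -0.441], [-0.163, -0.341, -0.025, 0, 0, -0.441], [-0.163, -0.341, -0.025, 0, 0, -0.441], [-0.163, -0.341, -0.025, 0, 0, -0.441], [-0.163, -0.341, -0.025, 0, 0, -0.441], [-0.163, -0.341, -0.025, 0, 0, -0.441], [-0.456, -0.568, -0.025, 0, 0, -1.041], [-0.456, -0.568, -0.025, 0, 0, -1.041], [-0.456, -0.568, -0.025, 0, 0, -1.041], [-0.456, -0.568, -0.025, 0, 0, -1.041], [-0.456, -0.568, -0.025, 0, 0, -1.041], [-0.456, -0.568, -0.025, 0, 0, -1.041], [-0.902, -0.617, 0.085, 0, 0, -1.026], [-0.902, -0.617, 0.085, 0, 0, -1.026], [-0.902, -0.617, 0.085, 0, 0, -1.026], [-0.902, -0.617, 0.085, 0, 0, -1.026], [-0.902, -0.617, 0.085, 0, 0, -1.026], [-0.902, -0.617, 0.085, 0, 0, -1.026], [-0.902, -0.617, 0.085, 0, 0, -1.026], [-0.902, -0.617, 0.085, 0, 0, -1.026]]], "jaw": 1}}

```text
clock: 4.7
eef_pos: [499.0, 443.1, 119.4]
tool_rot: [-3.14, 0.003, -0.209]
force: [0.5, -0.4, -0.6]
width: 85.3
```

```bash
cat > st.py <<'E'
from h import *
from cell import ctrl
def cur():
    s=ctrl.read_state(); print("clk",s["clock"],np.round(s["eef_pos"],1),np.round(s["tool_rot"],4),"w",round(s["width"],1),"F",np.round(s["force"],1),"q",np.round(s["qpos"],2))
    p=np.array(s["eef_pos"],float); return p,s["tool_rot"][2]
E
python3 - <<'E'
from st import *
p,y=cur()
plan(p,y,[((502,438.2,60),-.215),((502,438.2,17),-.215)])
E
```

```text
clk 4.7 [499.  443.1 119.4] [-3.140e+00  2.500e-03 -2.095e-01] w 85.3 F [ 0.5 -0.4 -0.6] q [-0.63  0.76 -0.24  1.54  0.21  0.87 -1.15]
[0.004, 0.0042, 0.0594, 0.0, 0.0, 0.0055] n>=1.0 (502, 438.2, 60) -0.215
[0.004, 0.0042, 0.1024, 0.0, 0.0, 0.0055] n>=0.7 (502, 438.2, 17) -0.215
```

{"op": "move_arm", "data": {"moves": [[[0.004, 0.004, 0.05, 0, 0, 0.006], [0.004, 0.004, 0.09, 0, 0, 0.006], [0.004, 0.004, 0.111, 0, 0, 0.006], [0.004, 0.004, 0.111, 0, 0, 0.006], [0.004, 0.004, 0.111, 0, 0, 0.006]]]}}

```text
clock: 5.32
eef_pos: [506.4, 434.4, 11.0]
tool_rot: [-3.139, -0.002, -0.221]
force: [0.5, -0.5, 1.0]
width: 85.1
```

{"op": "move_arm", "data": {"moves": [[[0, 0, 0, 0, 0, 0], [0, 0, 0, 0, 0, 0], [0, 0, 0, 0, 0, 0], [0, 0, 0, 0, 0, 0], [0, 0, 0, 0, 0, 0], [0, 0, 0, 0, 0, 0]]], "jaw": 0}}

```text
clock: 6.08
eef_pos: [505.7, 433.5, 10.0]
tool_rot: [-3.141, -0.001, -0.221]
force: [-0.0, -1.1, 5.5]
width: 1.3
```

Run:
```python
from st import *
p,y=cur()
plan(p,y,[((502,438.2,110),-.215),((601.6,200,130),-.185),((601.6,-37.1,90),-.185)])
```

```text
clk 6.075 [505.7 433.5  10. ] [-3.1412e+00 -8.0000e-04 -2.2130e-01] w 1.3 F [-0.  -1.1  5.5] q [-0.64  0.89 -0.2   1.6   0.25  0.67 -1.18]
[-0.0047, -0.0038, -0.1, 0.0, 0.0, -0.0063] n>=1.6 (502, 438.2, 110) -0.215
[0.1448, 0.2068, -0.12, 0.0, 0.0, -0.0363] n>=4.1 (601.6, 200, 130) -0.185
[0.1968, 0.4381, -0.08, 0.0, 0.0, -0.0363] n>=3.8 (601.6, -37.1, 90) -0.185
```

Run:
```python
from st import *
from cell import get_image
for n,(u,v) in (("side",(246,320)),("top",(101,183))):
    im=get_image(n)["color"]; x=im[max(0,v-64):v+64,max(0,u-85):u+85]
    cv2.imwrite(f"pics/{n}1.png",cv2.resize(x,None,fx=4,fy=4,interpolation=cv2.INTER_CUBIC))
cur()
```

```text
clk 6.175 [505.7 433.5  10. ] [-3.1412e+00 -8.0000e-04 -2.2120e-01] w 1.4 F [-0.4 -0.2  6. ] q [-0.64  0.89 -0.2   1.6   0.25  0.67 -1.18]
```

View pics/side1.png

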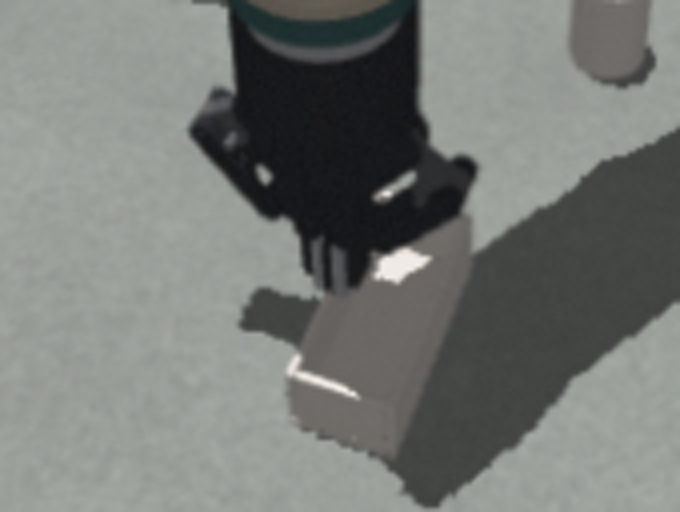

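View pics/top1.png

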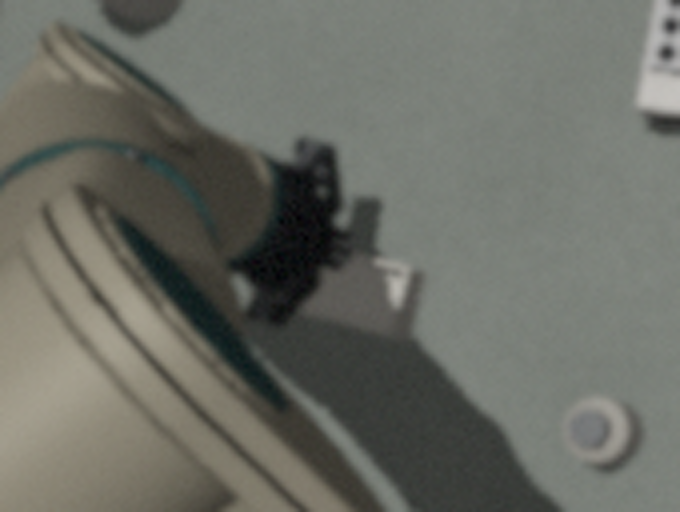

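Run:
```python
from st import *
from cell import get_image,models
im=get_image("side");c=cam(im); 
a=im["color"].copy()
p,y=cur()
print(proj(c,[p,p+[0,0,19],[502,438,0]]))
r=models.cut_out("side","trough"); print([(x["score"],x["uv"],x["pixels"].sum()) for x in r])
pp,f=fit([(c,r[0]["pixels"])],"trough",(480,438,0,-.215)); print(pp,f)
x=cv2.resize(a[236:376,160:330],None,fx=4,fy=4,interpolation=cv2.INTER_CUBIC)
for q,col in((p,(0,0,255)),(p+[0,0,19],(0,255,255))):
    u=(proj(c,[q])[0]+.5-[160,236])*4; cv2.circle(x,tuple(int(t) for t in u),4,col,-1)
for P,col in (((502,438,0,-.215),(0,255,0)),(pp,(255,0,0))):
    co,si=np.cos(P[3]),np.sin(P[3]); B=box(50,110,0,40)@np.array([[co,-si,0],[si,co,0],[0,0,1]]).T+np.array(P[:3])
    u=(proj(c,B)+.5-[160,236])*4
    for i in range(8):
        for j in range(i):
            if bin(i^j).count("1")==1: cv2.line(x,tuple(int(t) for t in u[i]),tuple(int(t) for t in u[j]),col,1)
cv2.imwrite("pics/s2.png",x)
```

```text
clk 6.225 [505.7 433.5  10. ] [-3.1412e+00 -7.0000e-04 -2.2120e-01] w 1.2 F [ 0.4 -1.5  5.6] q [-0.64  0.89 -0.2   1.6   0.25  0.67 -1.18]
[[244.67009711 333.1331704 ]
 [244.33054886 327.00324066]
 [246.41341602 338.50798832]]
[(0.87, [256.1, 341.6], np.int64(1555))]
[ 4.81530070e+02  4.41645256e+02  0.00000000e+00 -2.03844670e-01] 0.28969421852342225
```

View pics/s2.png

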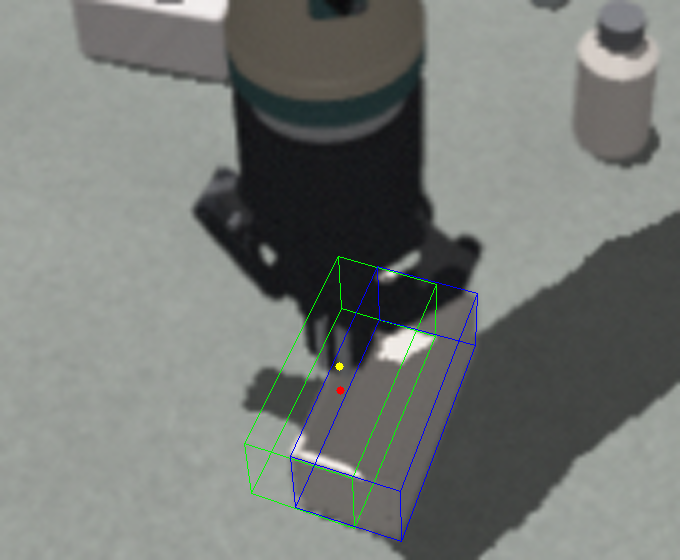

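{"op": "move_arm", "data": {"moves": [[[0, 0, -0.01, 0, 0, 0], [0, 0, -0.02, 0, 0, 0], [0, 0, -0.03, 0, 0, 0], [0, 0, -0.03, 0, 0, 0]]]}}

```text
clock: 6.78
eef_pos: [505.8, 434.1, 40.6]
tool_rot: [-3.14, -0.001, -0.221]
force: [0.4, -0.0, -0.6]
width: 1.3
```

Run:
```python
from st import *
from cell import get_image,models
im=get_image("side");a=im["color"]; cur()
x=cv2.resize(a[236:376,160:330],None,fx=4,fy=4,interpolation=cv2.INTER_CUBIC)
cv2.imwrite("pics/s3.png",x)
```

```text
clk 6.825 [505.5 433.7  39.9] [-3.1408e+00 -6.0000e-04 -2.2100e-01] w 1.0 F [ 0.1 -0.4 -1.6] q [-0.63  0.85 -0.21  1.59  0.24  0.72 -1.17]
```

View pics/s3.png

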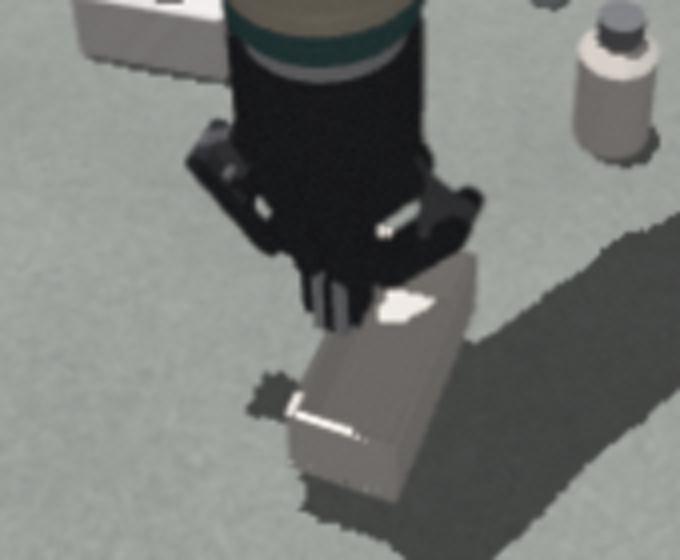

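Run:
```python
from st import *
from cell import get_image,models
im=get_image("side");c=cam(im);a=im["color"]; p,y=cur()
x=cv2.resize(a[256:356,200:300],None,fx=6,fy=6,interpolation=cv2.INTER_CUBIC)
for dz,col in((0,(0,0,255)),(19,(0,255,255)),(40,(255,255,0))):
    u=(proj(c,[p+[0,0,dz]])[0]+.5-[200,256])*6; cv2.circle(x,tuple(int(t) for t in u),3,col,-1)
cv2.imwrite("pics/s4.png",x)
im=get_image("top");c=cam(im);a=im["color"]
for dz,col in((0,(0,0,255)),(19,(0,255,255)),(40,(255,255,0))):print(proj(c,[p+[0,0,dz]]))
```

```text
clk 6.875 [505.2 433.4  39.5] [-3.1415e+00 -1.0000e-04 -2.2110e-01] w 1.3 F [-0.2 -0.3 -0.9] q [-0.63  0.85 -0.21  1.59  0.24  0.72 -1.17]
[[100.92165253 181.75609989]]
[[ 98.36651297 180.70027518]]
[[ 95.4418573  179.49049663]]
```

View pics/s4.png

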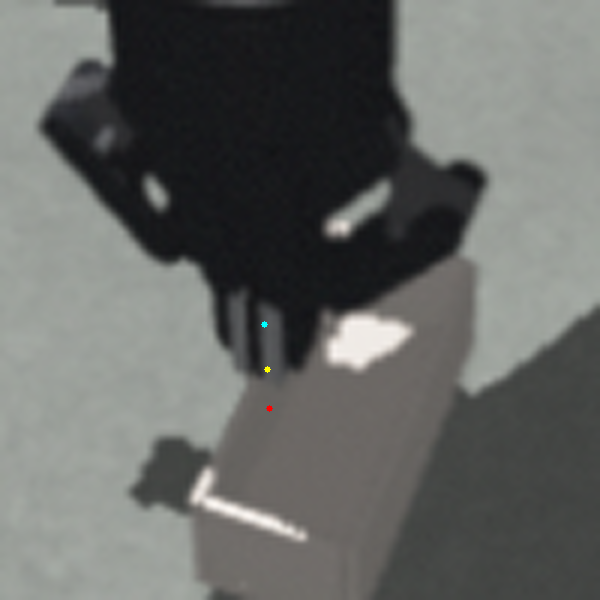

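Run:
```python
from st import *
p,y=cur()
plan(p,y,[((520,420,100),-.215),((600,200,130),-.2),((623.7,-44.3,90),-.185)])
```

```text
clk 6.925 [505.1 433.3  39.1] [ 3.1412e+00  2.0000e-04 -2.2110e-01] w 1.0 F [ 0.5 -0.6 -1.1] q [-0.63  0.85 -0.21  1.59  0.24  0.72 -1.17]
[0.0174, 0.0097, -0.0609, 0.0, 0.0, -0.0061] n>=1.0 (520, 420, 100) -0.215
[0.1437, 0.2068, -0.0909, 0.0, 0.0, -0.0211] n>=3.8 (600, 200, 130) -0.2
[0.2204, 0.4399, -0.0509, 0.0, 0.0, -0.0361] n>=4.0 (623.7, -44.3, 90) -0.185
```

{"op": "move_arm", "data": {"moves": [[[0.005, 0.003, -0.02, 0, 0, 0], [0.011, 0.006, -0.045, 0, 0, -0.003], [0.022, 0.02, -0.064, 0, 0, -0.006], [0.045, 0.055, -0.074, 0, 0, -0.01], [0.075, 0.1, -0.082, 0, 0, -0.015], [0.11, 0.153, -0.088, 0, 0, -0.018], [0.144, 0.207, -0.091, 0, 0, -0.021], [0.163, 0.26, -0.085, 0, 0, -0.025], [0.18, 0.31, -0.075, 0, 0, -0.028], [0.195, 0.355, -0.065, 0, 0, -0.031], [0.207, 0.393, -0.058, 0, 0, -0.034], [0.215, 0.42, -0.053, 0, 0, -0.036], [0.219, 0.434, -0.051, 0, 0, -0.036], [0.22, 0.44, -0.051, 0, 0, -0.036], [0.22, 0.44, -0.051, 0, 0, -0.036], [0.22, 0.44, -0.051, 0, 0, -0.036]]]}}

```text
clock: 8.93
eef_pos: [623.6, -42.2, 90.7]
tool_rot: [-3.141, -0.0, -0.183]
force: [-0.6, 0.3, -0.4]
width: 1.2
```

```bash
cat > look.py <<'E'
import sys
from st import *
from cell import get_image,models
def look(things,tag,win=None,save=True):
    p,y=cur(); R={}
    for n in("side","top"):
        im=get_image(n); c=cam(im); R[n]=(im,c,{t:models.cut_out(n,t) for t in things})
        if save:
            a=im["color"]
            if win is not None:
                u,v=np.round(proj(c,[win])[0]).astype(int); u=np.clip(u,66,446);v=np.clip(v,50,334)
                a=a[v-50:v+50,u-66:u+66]; 
                x=cv2.resize(a,None,fx=5,fy=5,interpolation=cv2.INTER_CUBIC)
                q=(proj(c,[p])[0]+.5-[u-66,v-50])*5
                cv2.circle(x,tuple(int(t) for t in q),3,(0,0,255),-1)
            else: x=a
            cv2.imwrite(f"pics/{tag}_{n}.png",x)
    return p,y,R
E
python3 - <<'E'
from look import *
p,y,R=look(["trough"],"a",(600,-40,60))
for n in R: print(n,[(x["score"],x["uv"],x["pixels"].sum()) for x in R[n][2]["trough"]])
E
```

```text
clk 8.925 [623.6 -42.2  90.7] [-3.1406e+00 -3.0000e-04 -1.8290e-01] w 1.2 F [-0.6  0.3 -0.4] q [ 0.2   0.74 -0.29  1.69  0.28  0.75 -0.41]
side [(0.64, [237.5, 165.5], np.int64(687))]
top [(0.57, [263.3, 148.4], np.int64(732))]
```

View pics/a_side.png

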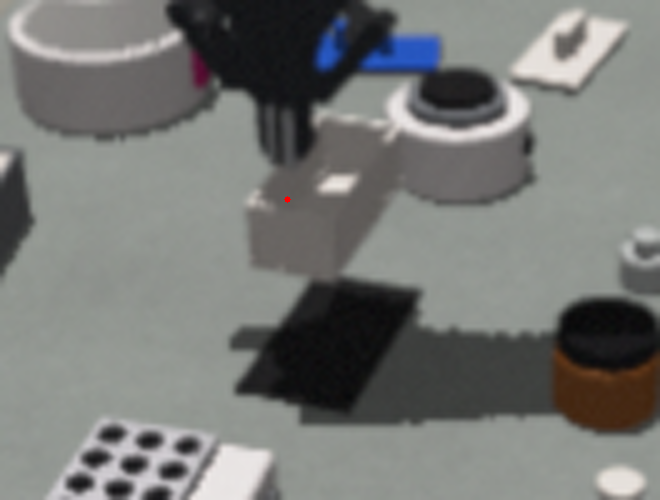

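View pics/a_top.png

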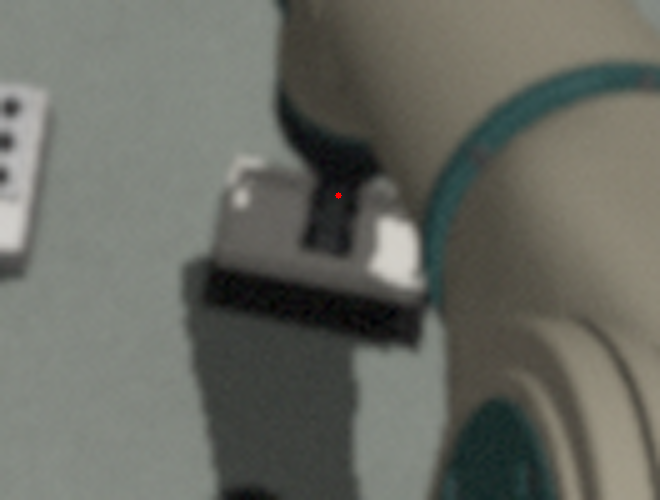

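{"op": "move_arm", "data": {"moves": [[[0, 0, 0.02, 0, 0, 0], [0, 0, 0.045, 0, 0, 0], [0, 0, 0.062, 0, 0, 0], [0, 0, 0.07, 0, 0, 0], [0, 0, 0.074, 0, 0, 0], [0, 0, 0.077, 0, 0, 0], [0, 0, 0.077, 0, 0, 0], [0, 0, 0.077, 0, 0, 0]]]}}

```text
clock: 10.12
eef_pos: [623.8, -44.1, 13.8]
tool_rot: [-3.141, -0.001, -0.185]
force: [-0.6, 0.8, -1.2]
width: 1.1
```

Run:
```python
from look import *
p,y,R=look(["trough"],"b",(600,-40,20))
```

```text
clk 10.125 [623.8 -44.1  13.8] [-3.1415e+00 -8.0000e-04 -1.8510e-01] w 1.1 F [-0.6  0.8 -1.2] q [ 0.17  0.85 -0.25  1.72  0.33  0.61 -0.45]
```

View pics/b_side.png

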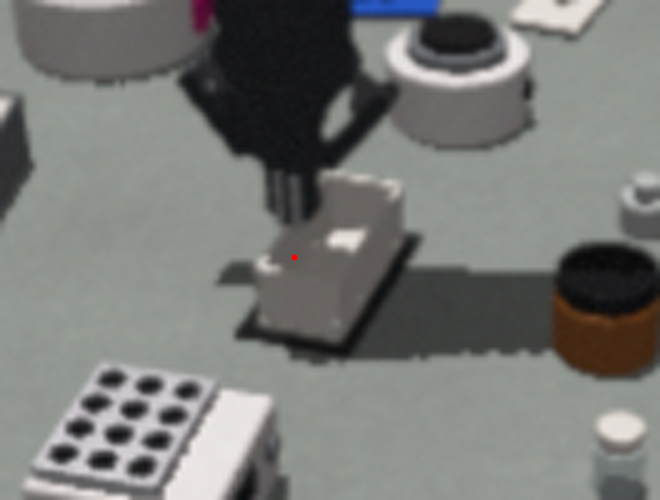

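View pics/b_top.png

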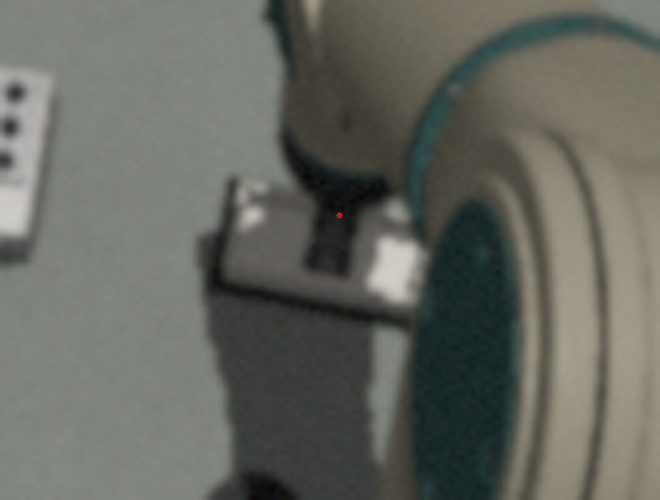

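{"op": "move_arm", "data": {"moves": [[[0, 0, 0.001, 0, 0, 0], [0, 0, 0.002, 0, 0, 0], [0, 0, 0.002, 0, 0, 0]]]}}

```text
clock: 10.7
eef_pos: [624.7, -44.3, 12.9]
tool_rot: [3.142, -0.003, -0.185]
force: [-1.6, -0.9, 9.3]
width: 1.3
```

{"op": "move_arm", "data": {"moves": [[[0, 0, 0, 0, 0, 0], [0, 0, 0, 0, 0, 0], [0, 0, -0.01, 0, 0, 0], [0, 0, -0.03, 0, 0, 0], [0, 0, -0.07, 0, 0, 0], [0, 0, -0.12, 0, 0, 0], [0.01, 0.06, -0.14, 0, 0, 0], [0.01, 0.12, -0.14, 0, 0, 0], [0.01, 0.18, -0.14, 0, 0, 0], [0.01, 0.24, -0.14, 0, 0, 0], [0.01, 0.3, -0.14, 0, 0, 0], [0.01, 0.3, -0.14, 0, 0, 0]]], "jaw": 0.2}}

```text
clock: 12.2
eef_pos: [574.8, -349.4, 152.4]
tool_rot: [3.136, -0.0, -0.196]
force: [0.1, 0.8, -0.3]
width: 17.3
```

```bash
cat >> look.py <<'E'
def pose(R,t,p0,yaw=True,rad=25):
    obs=[]
    for n in R:
        e=proj(R[n][1],[[p0[0],p0[1],p0[2]+15]])[0]
        cand=[a for a in R[n][2][t] if np.hypot(*(np.array(a["uv"])-e))<rad]
        if cand: obs.append((R[n][1],cand[0]["pixels"]))
        else: print("no",n)
    b=fit(obs,t,p0,yaw=yaw)
    print(t,np.round(b[0],3),round(b[1],3),[np.round(fit([o],t,b[0],yaw=yaw)[0],3).tolist() for o in obs])
    return b[0]
E
python3 - <<'E'
from look import *
p,y,R=look(["trough","lid"],"c",(600,-40,20))
pose(R,"trough",(601,-37,3,-.185))
pose(R,"lid",(489.5,-432,0,-.27))
E
```

```text
clk 12.2 [ 574.8 -349.4  152.4] [ 3.1362e+00 -4.0000e-04 -1.9570e-01] w 17.3 F [ 0.1  0.8 -0.3] q [ 0.69  0.73 -0.33  1.5   0.27  0.96  0.08]
trough [ 6.00044e+02 -3.68380e+01  3.00000e+00 -1.71000e-01] 0.059 [[598.714, -35.463, 3.0, -0.165], [601.021, -37.274, 3.0, -0.18]]
lid [ 4.91261e+02 -4.32453e+02  0.00000e+00 -2.70000e-01] 0.14 [[491.483, -432.941, 0.0, -0.257], [491.08, -432.412, 0.0, -0.28]]
```

View pics/c_top.png

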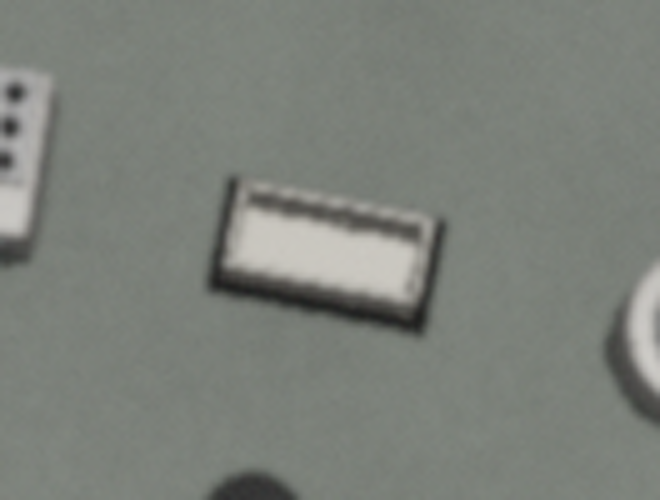

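View pics/c_side.png

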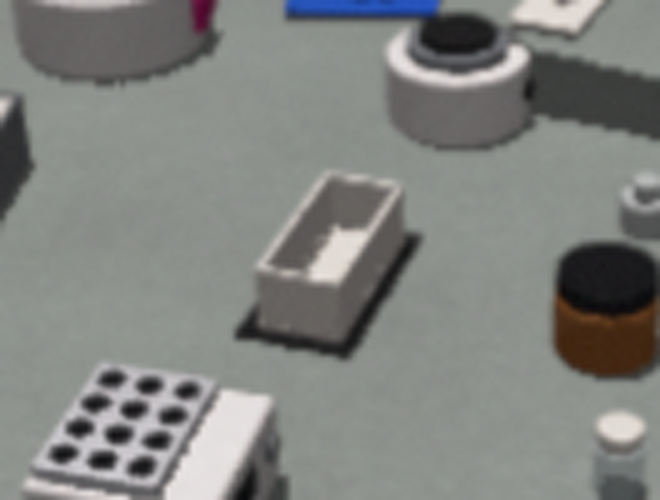

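{"op": "move_arm", "data": {"moves": [[[-0.03, 0.005, 0.06, 0, 0, 0], [-0.04, 0.005, 0.1, 0, 0, 0], [-0.04, 0.005, 0.13, 0, 0, 0], [-0.04, 0.005, 0.139, 0, 0, 0], [-0.04, 0.005, 0.139, 0, 0, 0], [-0.04, 0.005, 0.139, 0, 0, 0], [-0.04, 0.005, 0.139, 0, 0, 0]]], "jaw": 0}}

```text
clock: 13.38
eef_pos: [538.8, -338.8, 13.7]
tool_rot: [3.141, -0.002, -0.185]
force: [-0.4, -0.3, 0.7]
width: -0.0
```

Run:
```python
from look import *
look([],"d",(540,-345,20))
```

```text
clk 13.375 [ 538.8 -338.8   13.7] [ 3.1408e+00 -2.2000e-03 -1.8490e-01] w -0.0 F [-0.4 -0.3  0.7] q [ 0.68  0.86 -0.27  1.69  0.35  0.64  0.03]
```

View pics/d_side.png

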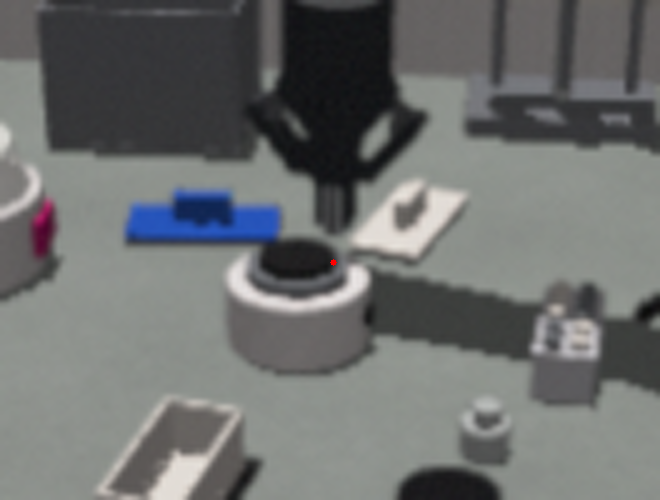

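{"op": "move_arm", "data": {"moves": [[[0, 0, 0.006, 0, 0, 0], [0, 0, 0.009, 0, 0, 0], [0, 0, 0.009, 0, 0, 0], [0, 0, 0.009, 0, 0, 0]]]}}

```text
clock: 13.98
eef_pos: [537.8, -338.3, 3.2]
tool_rot: [-3.142, 0.0, -0.185]
force: [-0.5, 0.0, -0.2]
width: -0.2
```

{"op": "move_arm", "data": {"moves": [[[0, 0, 0.004, 0, 0, 0], [0, 0, 0.006, 0, 0, 0], [0, 0, 0.006, 0, 0, 0]]]}}

```text
clock: 14.35
eef_pos: [537.6, -338.2, -3.0]
tool_rot: [-3.141, 0.0, -0.185]
force: [0.8, 0.1, -0.2]
width: 0.1
```

{"op": "move_arm", "data": {"moves": [[[0, 0, 0.004, 0, 0, 0], [0, 0, 0.006, 0, 0, 0], [0, 0, 0.006, 0, 0, 0]]]}}

```text
clock: 14.72
eef_pos: [537.6, -338.2, -9.0]
tool_rot: [-3.141, 0.0, -0.185]
force: [-0.7, -0.2, 0.2]
width: 0.2
```

{"op": "move_arm", "data": {"moves": [[[0, 0, 0.002, 0, 0, 0], [0, 0, 0.004, 0, 0, 0], [0, 0, 0.004, 0, 0, 0]]]}}

```text
clock: 15.1
eef_pos: [537.7, -338.3, -12.9]
tool_rot: [-3.142, 0.0, -0.185]
force: [0.2, 0.1, 0.2]
width: 0.4
```

{"op": "move_arm", "data": {"moves": [[[0, 0, 0.002, 0, 0, 0], [0, 0, 0.003, 0, 0, 0], [0, 0, 0.003, 0, 0, 0]]]}}

```text
clock: 15.48
eef_pos: [537.8, -338.3, -15.8]
tool_rot: [-3.142, 0.0, -0.185]
force: [0.0, -0.1, -0.5]
width: 0.2
```

{"op": "move_arm", "data": {"moves": [[[0, 0, 0.002, 0, 0, 0], [0, 0, 0.002, 0, 0, 0], [0, 0, 0.002, 0, 0, 0]]]}}

```text
clock: 15.85
eef_pos: [537.8, -338.3, -17.7]
tool_rot: [-3.142, 0.0, -0.185]
force: [0.5, -1.0, 0.9]
width: 0.0
```

Run:
```python
from st import *
p,y=cur()
plan(p,y,[((530,-350,60),-.21),((490.4,-432.4,50),-.271),((490.4,-432.4,-8),-.271)])
```

```text
clk 15.85 [ 537.8 -338.3  -17.7] [-3.1416  0.     -0.185 ] w 0.0 F [ 0.5 -1.   0.9] q [ 0.67  0.91 -0.25  1.7   0.36  0.58  0.02]
[-0.0055, 0.0129, -0.0777, 0.0, 0.0, 0.025] n>=1.3 (530, -350, 60) -0.21
[-0.0293, 0.1012, -0.0677, 0.0, 0.0, 0.086] n>=1.5 (490.4, -432.4, 50) -0.271
[-0.0293, 0.1012, -0.0097, 0.0, 0.0, 0.086] n>=0.9 (490.4, -432.4, -8) -0.271
```

{"op": "move_arm", "data": {"moves": [[[0, 0, -0.04, 0, 0, 0], [-0.006, 0.013, -0.078, 0, 0, 0.025], [-0.02, 0.06, -0.078, 0, 0, 0.06], [-0.0293, 0.1012, -0.07, 0, 0, 0.086], [-0.0293, 0.1012, -0.065, 0, 0, 0.086], [-0.0293, 0.1012, -0.065, 0, 0, 0.086], [-0.0293, 0.1012, -0.04, 0, 0, 0.086], [-0.0293, 0.1012, -0.02, 0, 0, 0.086], [-0.0293, 0.1012, -0.0097, 0, 0, 0.086], [-0.0293, 0.1012, -0.0097, 0, 0, 0.086], [-0.0293, 0.1012, -0.0097, 0, 0, 0.086]]], "jaw": 0.5}}

```text
clock: 17.23
eef_pos: [491.0, -432.6, -7.4]
tool_rot: [3.141, -0.001, -0.271]
force: [0.0, -0.7, 0.5]
width: 42.6
```

{"op": "move_arm", "data": {"moves": [[[0, 0, 0, 0, 0, 0], [0, 0, 0, 0, 0, 0], [0, 0, 0, 0, 0, 0], [0, 0, 0, 0, 0, 0], [0, 0, 0, 0, 0, 0]]], "jaw": 0}}

```text
clock: 17.85
eef_pos: [491.1, -432.9, -7.2]
tool_rot: [3.141, -0.002, -0.271]
force: [-0.1, -0.7, 5.5]
width: 10.3
```

Run:
```python
from look import *
p,y,R=look(["lid"],"e",(490,-432,20))
```

```text
clk 17.85 [ 491.1 -432.9   -7.2] [ 3.141e+00 -1.500e-03 -2.711e-01] w 10.3 F [-0.1 -0.7  5.5] q [ 0.83  0.91 -0.26  1.64  0.35  0.64  0.12]
```

View pics/e_side.png

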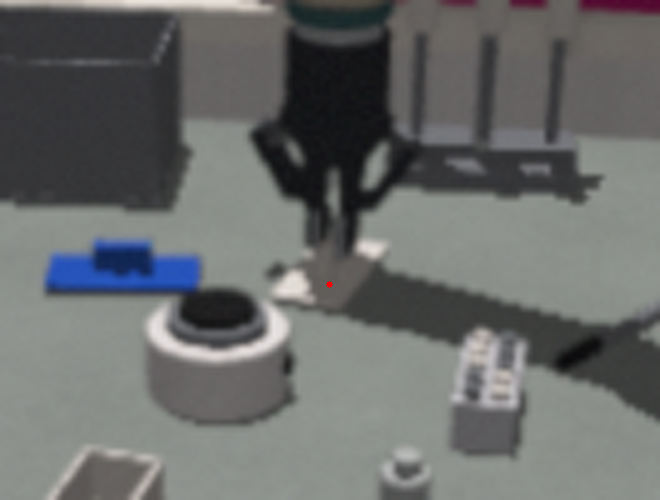

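View pics/e_top.png

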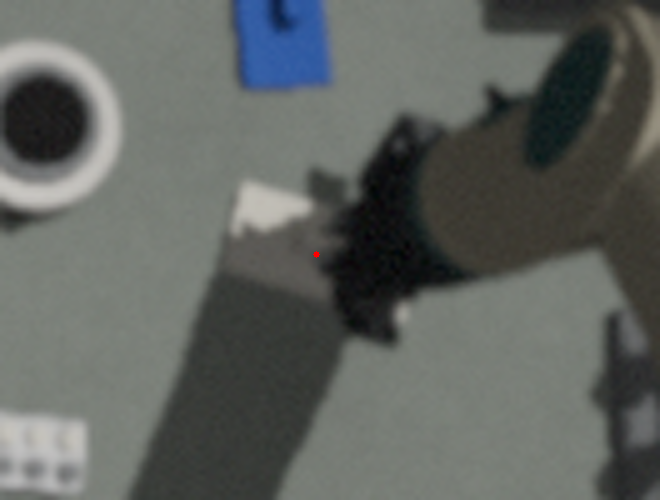

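Run:
```python
from st import *
p,y=cur()
p[2]=-8;p[0]-=.5
plan(p,y,[((491,-433,110),-.271),((600.3,-37.2,110),-.175),((600.3,-37.2,60),-.175),((600.3,-37.2,31.5),-.175)])
```

```text
clk 18.05 [ 491.  -432.9   -7.2] [ 3.1409e+00 -1.4000e-03 -2.7110e-01] w 10.3 F [ 0.6 -0.6  5.8] q [ 0.83  0.91 -0.26  1.64  0.35  0.64  0.12]
[0.0005, -0.0, -0.118, 0.0, 0.0, -0.0001] n>=1.9 (491, -433, 110) -0.271
[-0.0002, -0.4107, -0.118, 0.0, 0.0, -0.0961] n>=6.6 (600.3, -37.2, 110) -0.175
[-0.0002, -0.4107, -0.068, 0.0, 0.0, -0.0961] n>=0.8 (600.3, -37.2, 60) -0.175
[-0.0002, -0.4107, -0.0395, 0.0, 0.0, -0.0961] n>=0.5 (600.3, -37.2, 31.5) -0.175
```

{"op": "move_arm", "data": {"moves": [[[0, 0, -0.015, 0, 0, 0], [0, 0, -0.045, 0, 0, 0], [0, 0, -0.08, 0, 0, 0], [0, 0, -0.108, 0, 0, 0], [0, -0.015, -0.118, 0, 0, -0.005], [0, -0.045, -0.118, 0, 0, -0.01], [0, -0.09, -0.118, 0, 0, -0.02], [0, -0.14, -0.118, 0, 0, -0.032], [0, -0.19, -0.118, 0, 0, -0.044], [0, -0.24, -0.118, 0, 0, -0.055], [0, -0.29, -0.118, 0, 0, -0.067], [0, -0.335, -0.118, 0, 0, -0.078], [0, -0.37, -0.118, 0, 0, -0.086], [0, -0.395, -0.115, 0, 0, -0.092], [0, -0.4107, -0.11, 0, 0, -0.096], [0, -0.4107, -0.09, 0, 0, -0.096], [0, -0.4107, -0.075, 0, 0, -0.096], [0, -0.4107, -0.068, 0, 0, -0.096], [0, -0.4107, -0.068, 0, 0, -0.096], [0, -0.4107, -0.068, 0, 0, -0.096]]]}}

```text
clock: 20.55
eef_pos: [600.8, -36.9, 60.5]
tool_rot: [-3.141, -0.001, -0.176]
force: [0.1, 0.5, -0.4]
width: 10.2
```

Run:
```python
from look import *
p,y,R=look(["lid"],"f",(600,-37,50))
for n in R: print([(a["score"],a["uv"],a["pixels"].sum()) for a in R[n][2]["lid"]])
```

```text
clk 20.55 [600.8 -36.9  60.5] [-3.1414e+00 -9.0000e-04 -1.7550e-01] w 10.2 F [ 0.1  0.5 -0.4] q [ 0.18  0.76 -0.27  1.77  0.3   0.65 -0.44]
[(0.56, [237.6, 175.1], np.int64(340))]
[(0.9, [256.7, 150.6], np.int64(375)), (0.79, [393.3, 140.5], np.int64(650))]
```

View pics/f_side.png

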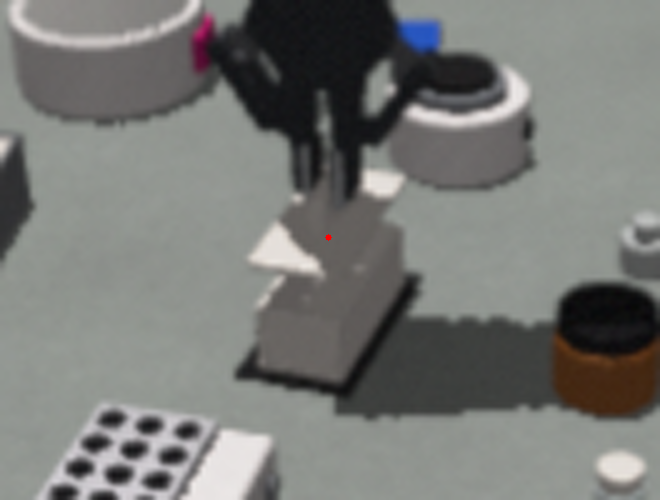

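View pics/f_top.png

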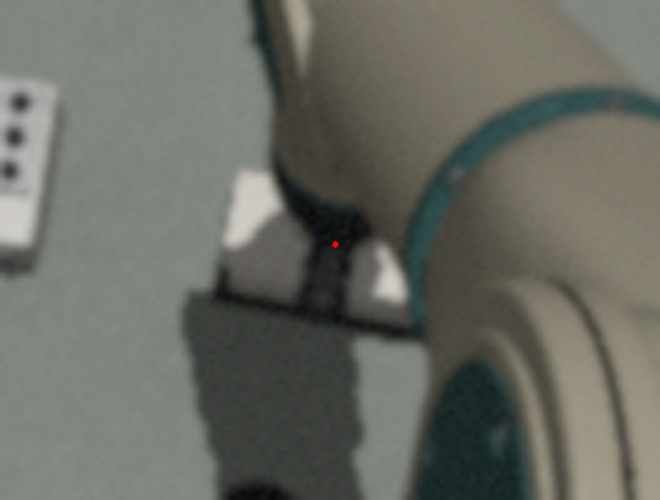

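{"op": "move_arm", "data": {"moves": [[[0, 0, 0.01, 0, 0, 0], [0, 0, 0.019, 0, 0, 0], [0, 0, 0.024, 0, 0, 0], [0, 0, 0.027, 0, 0, 0], [0, 0, 0.028, 0, 0, 0], [0, 0, 0.028, 0, 0, 0]]]}}

```text
clock: 21.5
eef_pos: [600.5, -36.7, 32.1]
tool_rot: [-3.142, -0.0, -0.175]
force: [-1.0, 0.6, -0.0]
width: 10.4
```

Run:
```python
from look import *
p,y,R=look([],"g",(600,-37,30))
```

```text
clk 21.5 [600.5 -36.7  32.1] [-3.1415e+00 -3.0000e-04 -1.7500e-01] w 10.4 F [-1.   0.6 -0. ] q [ 0.17  0.8  -0.25  1.78  0.32  0.6  -0.45]
```

View pics/g_side.png

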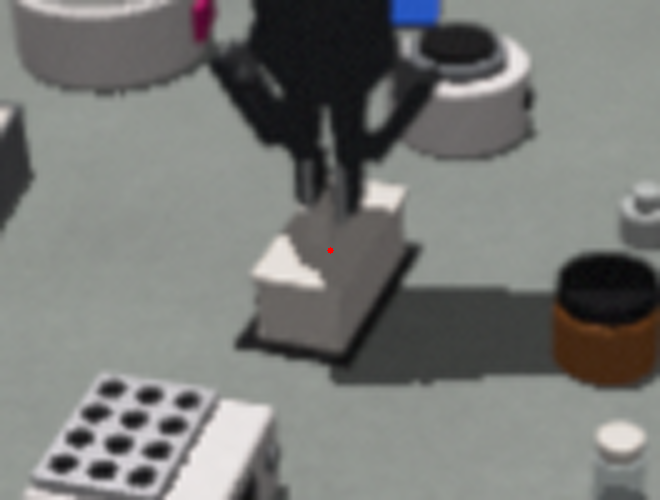

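{"op": "move_arm", "data": {"moves": [[[0, 0, 0.001, 0, 0, 0], [0, 0, 0.001, 0, 0, 0]]]}}

```text
clock: 21.85
eef_pos: [600.7, -36.7, 31.7]
tool_rot: [-3.142, -0.001, -0.175]
force: [-1.0, -0.1, 4.7]
width: 10.2
```

{"op": "move_arm", "data": {"moves": [[[0, 0, 0, 0, 0, 0], [0, 0, 0, 0, 0, 0], [0, 0, -0.015, 0, 0, 0], [0, 0, -0.05, 0, 0, 0], [-0.02, -0.02, -0.1, 0, 0, 0], [-0.06, -0.06, -0.12, 0, 0, 0], [-0.1, -0.1, -0.12, 0, 0, 0], [-0.14, -0.14, -0.12, 0, 0, 0], [-0.17, -0.17, -0.12, 0, 0, 0], [-0.18, -0.18, -0.12, 0, 0, 0], [-0.18, -0.18, -0.12, 0, 0, 0], [-0.18, -0.18, -0.12, 0, 0, 0]]], "jaw": 0.4}}

```text
clock: 23.35
eef_pos: [455.7, 170.3, 151.2]
tool_rot: [3.141, -0.001, -0.178]
force: [-0.1, -0.2, 0.5]
width: 33.9
```

Run:
```python
from look import *
p,y,R=look(["lid","trough","bottle"],"h",(600,-37,30))
pose(R,"lid",(600,-37,39,-.175))
pose(R,"bottle",(384.6,239.5,0,0),yaw=False)
for n in R: print([(a["score"],a["uv"],a["pixels"].sum()) for a in R[n][2]["trough"]])
p[0:2]=p[0:2]
plan(p,y,[((384.6,239.5,120),0),((384.6,239.5,8),0)])
```

```text
clk 23.35 [455.7 170.3 151.2] [ 3.141e+00 -1.000e-03 -1.776e-01] w 33.9 F [-0.1 -0.2  0.5] q [-0.2   0.49 -0.31  2.02  0.23  0.67 -0.84]
lid [ 6.00559e+02 -3.48980e+01  3.90000e+01 -1.72000e-01] 0.117 [[600.136, -35.09, 39.0, -0.158], [600.618, -35.069, 39.0, -0.181]]
no top
bottle [384.624 238.378   0.      0.   ] 0.077 [[384.624, 238.378, 0.0, 0.0]]
[(0.7, [240.1, 197.3], np.int64(264))]
[]
[-0.0822, -0.0556, 0.0312, 0.0, 0.0, -0.1776] n>=1.7 (384.6, 239.5, 120) 0
[-0.0822, -0.0556, 0.1432, 0.0, 0.0, -0.1776] n>=1.8 (384.6, 239.5, 8) 0
```

View pics/h_side.png

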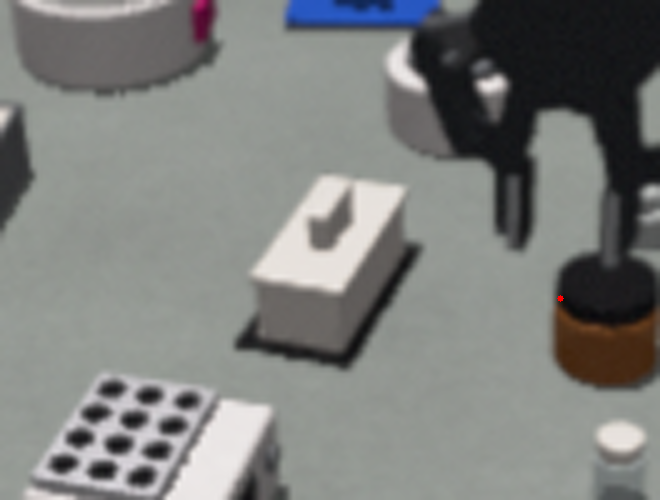

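View pics/h_top.png

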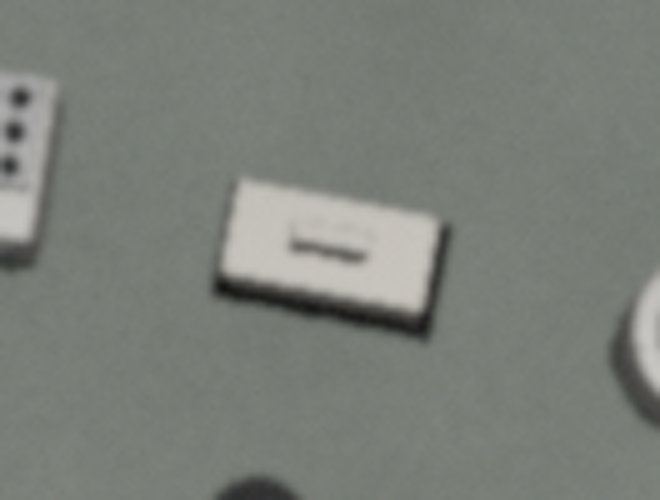

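Run:
```python
from st import *
plan((454.5,171.9,151),-.175,[((384.6,239.5,120),-.185),((384.6,239.5,8),-.185)])
r=pickle.load(open("res0.pkl","rb"))
t=np.array([600.3,-36.9]);mx=np.array([552.,-249.2]);ht=r["heater"][:2]
yw=-.175; X=np.array([np.cos(yw),np.sin(yw)]);Y=np.array([-X[1],X[0]])
d=mx-t;L=np.linalg.norm(d);e=d/L
a=55/abs(e@Y); print("mixer",L,"gap",L-48-a, "bottle",t+e*(a+(L-48-a)/2), "perp variant",(mx-t)@X,(mx-t)@Y)
# heater
d=ht-t;L=np.linalg.norm(d);e=d/L; a=55/abs(e@Y)
hy=r["heater"][3]; HY=np.array([-np.sin(hy),np.cos(hy)]); b=48/abs(e@HY)
print("heater",L,"gap",L-a-b,"jar",t+e*(a+(L-a-b)/2),d@X,d@Y)
print("tube",t+X*76, r["mixer"])
```

```text
[-0.0806, -0.0544, 0.031, 0.0, 0.0, 0.01] n>=1.6 (384.6, 239.5, 120) -0.185
[-0.0806, -0.0544, 0.143, 0.0, 0.0, 0.01] n>=1.8 (384.6, 239.5, 8) -0.185
mixer 217.72501004707746 gap 114.65972261397275 bottle [ 575.3663202  -146.49462155] perp variant -10.599134217987823 -217.46686725528804
heater 215.41313735851594 gap 111.8368956871646 jar [626.06669743  71.08345651] 12.752960511422712 215.03530348487652
tube [675.13921696 -50.13221846] [ 551.97143483 -249.3914237     0.            0.        ]
```

{"op": "move_arm", "data": {"moves": [[[-0.04, -0.027, 0.02, 0, 0, 0.005], [-0.0806, -0.0544, 0.03, 0, 0, 0.01], [-0.0806, -0.0544, 0.03, 0, 0, 0.01], [-0.0806, -0.0544, 0.03, 0, 0, 0.01], [-0.0806, -0.0544, 0.07, 0, 0, 0.01], [-0.0806, -0.0544, 0.11, 0, 0, 0.01], [-0.0806, -0.0544, 0.135, 0, 0, 0.01], [-0.0806, -0.0544, 0.143, 0, 0, 0.01], [-0.0806, -0.0544, 0.143, 0, 0, 0.01], [-0.0806, -0.0544, 0.143, 0, 0, 0.01]]], "jaw": 1}}

```text
clock: 25.0
eef_pos: [385.6, 239.6, 9.0]
tool_rot: [-3.14, -0.001, -0.186]
force: [-0.4, 0.3, -0.1]
width: 85.5
```

{"op": "move_arm", "data": {"moves": [[[0, 0, 0, 0, 0, 0], [0, 0, 0, 0, 0, 0], [0, 0, 0, 0, 0, 0], [0, 0, 0, 0, 0, 0], [0, 0, 0, 0, 0, 0]]], "jaw": 0}}

```text
clock: 25.62
eef_pos: [384.9, 239.7, 8.8]
tool_rot: [-3.141, -0.001, -0.185]
force: [1.0, -0.2, 7.3]
width: 42.1
```

Run:
```python
from look import *
p,y,R=look([],"i",(385,239,40))
plan(p,y,[((385,239.5,110),-.185),((500,60,130),-.185),((575.4,-146.5,90),-.185),((575.4,-146.5,8.5),-.185)])
```

```text
clk 25.625 [384.9 239.7   8.8] [-3.141e+00 -1.000e-03 -1.849e-01] w 42.1 F [ 1.  -0.2  7.3] q [-0.52  0.72 -0.14  2.2   0.39  0.25 -1.2 ]
[0.0001, 0.0001, -0.1012, 0.0, 0.0, 0.0001] n>=1.6 (385, 239.5, 110) -0.185
[0.1462, 0.1554, -0.1212, 0.0, 0.0, 0.0001] n>=3.4 (500, 60, 130) -0.185
[0.2583, 0.3446, -0.0812, 0.0, 0.0, 0.0001] n>=3.6 (575.4, -146.5, 90) -0.185
[0.2583, 0.3446, 0.0003, 0.0, 0.0, 0.0001] n>=1.3 (575.4, -146.5, 8.5) -0.185
```

View pics/i_side.png

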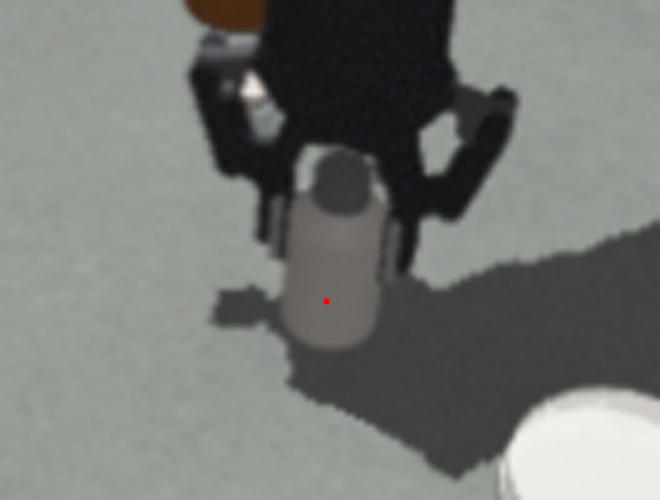

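{"op": "move_arm", "data": {"moves": [[[0, 0, -0.02, 0, 0, 0], [0, 0, -0.055, 0, 0, 0], [0.005, 0.005, -0.09, 0, 0, 0], [0.022, 0.023, -0.11, 0, 0, 0], [0.052, 0.055, -0.12, 0, 0, 0], [0.085, 0.09, -0.122, 0, 0, 0], [0.117, 0.124, -0.122, 0, 0, 0], [0.146, 0.16, -0.122, 0, 0, 0], [0.172, 0.2, -0.118, 0, 0, 0], [0.197, 0.242, -0.112, 0, 0, 0], [0.221, 0.281, -0.104, 0, 0, 0], [0.24, 0.312, -0.094, 0, 0, 0], [0.252, 0.334, -0.085, 0, 0, 0], [0.2583, 0.3446, -0.081, 0, 0, 0], [0.2583, 0.3446, -0.07, 0, 0, 0], [0.2583, 0.3446, -0.05, 0, 0, 0], [0.2583, 0.3446, -0.03, 0, 0, 0], [0.2583, 0.3446, -0.015, 0, 0, 0], [0.2583, 0.3446, -0.008, 0, 0, 0], [0.2583, 0.3446, -0.006, 0, 0, 0]]]}}

```text
clock: 28.22
eef_pos: [575.1, -146.2, 13.9]
tool_rot: [-3.141, 0.0, -0.184]
force: [-0.7, -0.4, -0.8]
width: 42.5
```

{"op": "move_arm", "data": {"moves": [[[0, 0, 0, 0, 0, 0], [0, 0, 0.003, 0, 0, 0], [0, 0, 0.005, 0, 0, 0], [0, 0, 0.006, 0, 0, 0], [0, 0, 0.006, 0, 0, 0]]]}}

```text
clock: 28.85
eef_pos: [575.3, -146.9, 8.9]
tool_rot: [3.141, -0.001, -0.185]
force: [-2.0, 0.7, 5.7]
width: 42.3
```

Run:
```python
from look import *
p,y,R=look([],"j",(575,-147,30))
```

```text
clk 28.85 [ 575.3 -146.9    8.9] [ 3.1412e+00 -5.0000e-04 -1.8530e-01] w 42.3 F [-2.   0.7  5.7] q [ 0.38  0.83 -0.29  1.81  0.41  0.55 -0.35]
```

View pics/j_side.png

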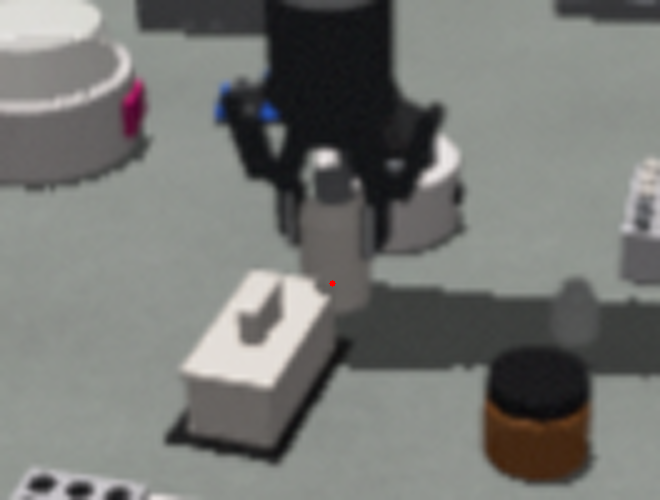

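Run:
```python
from st import *
plan((575.4,-146.8,8.2),-.185,[((575.4,-146.8,110),-.185),((439.3,2.3,90),-.185),((439.3,2.3,-14),-.185)])
```

```text
[0.0, -0.0, -0.1018, 0.0, 0.0, -0.0] n>=1.6 (575.4, -146.8, 110) -0.185
[-0.1612, -0.1215, -0.0818, 0.0, 0.0, -0.0] n>=3.2 (439.3, 2.3, 90) -0.185
[-0.1612, -0.1215, 0.0222, 0.0, 0.0, -0.0] n>=1.7 (439.3, 2.3, -14) -0.185
```

{"op": "move_arm", "data": {"moves": [[[0, 0, 0, 0, 0, 0], [0, 0, 0, 0, 0, 0], [0, 0, -0.005, 0, 0, 0], [0, 0, -0.03, 0, 0, 0], [0, 0, -0.07, 0, 0, 0], [0, 0, -0.105, 0, 0, 0], [0, 0, -0.11, 0, 0, 0]]], "jaw": 0.75}}

```text
clock: 29.82
eef_pos: [577.0, -147.0, 120.9]
tool_rot: [3.142, -0.005, -0.185]
force: [0.4, 0.3, 0.7]
width: 63.8
```

{"op": "move_arm", "data": {"moves": [[[-0.03, -0.022, 0.005, 0, 0, 0], [-0.075, -0.056, 0.012, 0, 0, 0], [-0.12, -0.09, 0.02, 0, 0, 0], [-0.15, -0.113, 0.025, 0, 0, 0], [-0.1612, -0.1215, 0.028, 0, 0, 0], [-0.1612, -0.1215, 0.028, 0, 0, 0], [-0.1612, -0.1215, 0.028, 0, 0, 0], [-0.1612, -0.1215, 0.05, 0, 0, 0], [-0.1612, -0.1215, 0.085, 0, 0, 0], [-0.1612, -0.1215, 0.115, 0, 0, 0], [-0.1612, -0.1215, 0.128, 0, 0, 0], [-0.1612, -0.1215, 0.132, 0, 0, 0], [-0.1612, -0.1215, 0.132, 0, 0, 0], [-0.1612, -0.1215, 0.132, 0, 0, 0]]], "jaw": 1}}

```text
clock: 31.58
eef_pos: [439.8, 1.6, -13.9]
tool_rot: [3.142, -0.001, -0.187]
force: [-0.5, 0.0, 0.6]
width: 85.2
```

Run:
```python
from look import *
p,y,R=look(["bottle","jar"],"k",(439,2,30))
pose(R,"bottle",(575.4,-147,0,0),yaw=False)
pose(R,"jar",(439.3,2.3,0,0),yaw=False)
```

```text
clk 31.575 [439.8   1.6 -13.9] [ 3.1415e+00 -1.1000e-03 -1.8650e-01] w 85.2 F [-0.5  0.   0.6] q [ 0.11  0.77 -0.26  2.24  0.89  0.23 -1.14]
no top
bottle [ 574.646 -154.723    0.       0.   ] 0.268 [[574.646, -154.723, 0.0, 0.0]]
no side
no top
jar [439.3   2.3   0.    0. ] nan []h.py:54: RuntimeWarning: invalid value encountered in scalar divide
  return p,best.fun/len(D)
```

View pics/k_side.png

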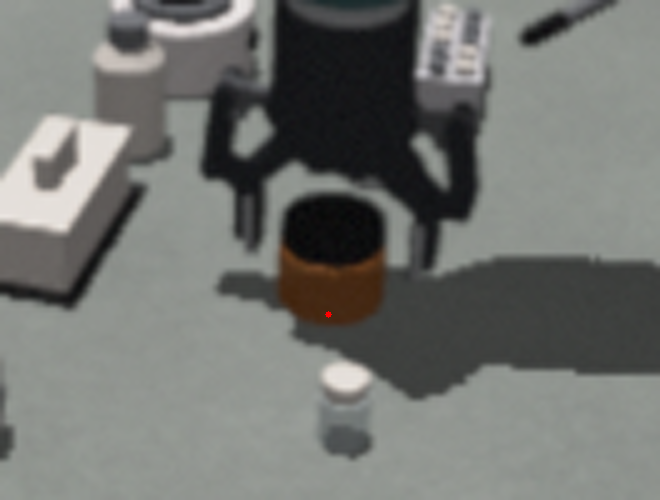

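{"op": "move_arm", "data": {"moves": [[[0, 0, 0, 0, 0, 0], [0, 0, 0, 0, 0, 0], [0, 0, 0, 0, 0, 0], [0, 0, 0, 0, 0, 0], [0, 0, 0, 0, 0, 0]]], "jaw": 0}}

```text
clock: 32.5
eef_pos: [439.4, 2.4, -13.4]
tool_rot: [-3.142, -0.001, -0.185]
force: [-0.3, -0.4, 7.9]
width: 58.5
```

Run:
```python
from look import *
p,y,R=look([],"l",(439,2,30))
print(ctrl.read_state()["qpos"])
plan((439.5,2,-14),-.185,[((439,2,80),-.185),((560,70,120),-.185),((626,71,80),-.185),((626,71,-14),-.185)])
```

```text
clk 32.5 [439.4   2.4 -13.4] [-3.1415e+00 -1.3000e-03 -1.8480e-01] w 58.5 F [-0.3 -0.4  7.9] q [ 0.11  0.77 -0.26  2.24  0.89  0.23 -1.14]
[ 0.10942574  0.77120029 -0.261786    2.23814188  0.89346985  0.23390886
 -1.14496623]
[-0.0005, 0.0001, -0.094, 0.0, 0.0, -0.0] n>=1.5 (439, 2, 80) -0.185
[0.1059, -0.089, -0.134, 0.0, 0.0, -0.0] n>=2.3 (560, 70, 120) -0.185
[0.1706, -0.1021, -0.094, 0.0, 0.0, -0.0] n>=1.2 (626, 71, 80) -0.185
[0.1706, -0.1021, -0.0, 0.0, 0.0, -0.0] n>=1.5 (626, 71, -14) -0.185
```

View pics/l_side.png

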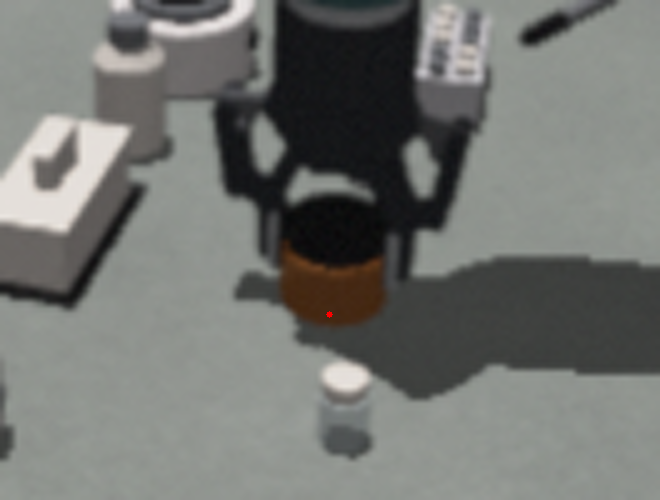

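{"op": "move_arm", "data": {"moves": [[[0, 0, -0.02, 0, 0, 0], [0, 0, -0.055, 0, 0, 0], [0.005, -0.004, -0.09, 0, 0, 0], [0.022, -0.018, -0.11, 0, 0, 0], [0.05, -0.042, -0.12, 0, 0, 0], [0.08, -0.067, -0.125, 0, 0, 0], [0.11, -0.086, -0.123, 0, 0, 0], [0.138, -0.096, -0.115, 0, 0, 0], [0.158, -0.101, -0.105, 0, 0, 0], [0.168, -0.102, -0.095, 0, 0, 0], [0.1706, -0.1021, -0.085, 0, 0, 0], [0.1706, -0.1021, -0.07, 0, 0, 0], [0.1706, -0.1021, -0.05, 0, 0, 0], [0.1706, -0.1021, -0.03, 0, 0, 0], [0.1706, -0.1021, -0.015, 0, 0, 0], [0.1706, -0.1021, -0.007, 0, 0, 0], [0.1706, -0.1021, -0.004, 0, 0, 0], [0.1706, -0.1021, -0.001, 0, 0, 0], [0.1706, -0.1021, 0, 0, 0, 0], [0.1706, -0.1021, 0, 0, 0, 0]]]}}

```text
clock: 35.1
eef_pos: [625.8, 71.4, -13.2]
tool_rot: [-3.141, -0.001, -0.185]
force: [-1.2, 0.8, 2.8]
width: 58.4
```

Run:
```python
from look import *
p,y,R=look([],"m",(620,60,30))
```

```text
clk 35.1 [625.8  71.4 -13.2] [-3.1413e+00 -1.0000e-03 -1.8510e-01] w 58.4 F [-1.2  0.8  2.8] q [ 0.15  0.94 -0.52  1.71  0.69  0.68 -0.93]
```

View pics/m_side.png

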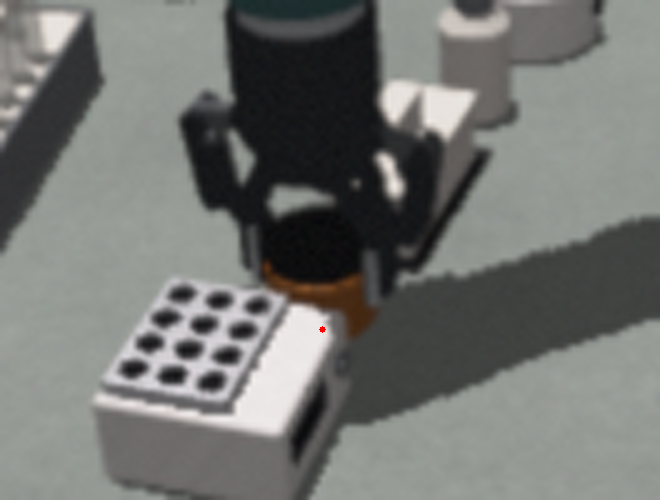

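Run:
```python
from st import *
plan((626,71.1,100),-.185,[((500,-80,110),-.12),((373,-233.3,100),-.06),((373,-233.3,-12),-.06)])
```

```text
[-0.0961, 0.1717, -0.01, 0.0, 0.0, -0.065] n>=3.2 (500, -80, 110) -0.12
[-0.1927, 0.3457, -0.0, 0.0, 0.0, -0.125] n>=3.2 (373, -233.3, 100) -0.06
[-0.1927, 0.3457, 0.112, 0.0, 0.0, -0.125] n>=1.8 (373, -233.3, -12) -0.06
```

{"op": "move_arm", "data": {"moves": [[[0, 0, 0, 0, 0, 0], [0, 0, 0, 0, 0, 0], [0, 0, -0.005, 0, 0, 0], [0, 0, -0.03, 0, 0, 0], [0, 0, -0.07, 0, 0, 0], [0, 0, -0.105, 0, 0, 0], [0, 0, -0.114, 0, 0, 0], [0, 0, -0.114, 0, 0, 0]]], "jaw": 0.95}}

```text
clock: 36.2
eef_pos: [625.5, 71.1, 100.2]
tool_rot: [3.141, -0.001, -0.185]
force: [0.3, 0.3, -0.5]
width: 80.7
```

{"op": "move_arm", "data": {"moves": [[[-0.015, 0.027, -0.005, 0, 0, -0.01], [-0.045, 0.08, -0.008, 0, 0, -0.03], [-0.075, 0.134, -0.01, 0, 0, -0.05], [-0.105, 0.188, -0.01, 0, 0, -0.068], [-0.135, 0.242, -0.008, 0, 0, -0.087], [-0.162, 0.29, -0.005, 0, 0, -0.105], [-0.182, 0.326, 0, 0, 0, -0.118], [-0.1927, 0.3457, 0, 0, 0, -0.125], [-0.1927, 0.3457, 0, 0, 0, -0.125], [-0.1927, 0.3457, 0, 0, 0, -0.125], [-0.1927, 0.3457, 0, 0, 0, -0.125]]], "jaw": 0.85}}

```text
clock: 37.58
eef_pos: [373.3, -231.9, 99.9]
tool_rot: [-3.141, -0.0, -0.058]
force: [-0.5, -0.0, 0.2]
width: 72.5
```

Run:
```python
from look import *
p,y,R=look(["tube_block","jar","bottle","vial","weight"],"n",(373,-233,30))
pose(R,"tube_block",(373,-233,0,-.06))
pose(R,"jar",(626,71,0,0),yaw=False)
pose(R,"bottle",(575.4,-147,0,0),yaw=False)
for t in("vial","weight"):
  for n in R: print(t,n,[(a["score"],np.round(a["uv"],1)) for a in R[n][2][t]])
```

```text
clk 37.575 [ 373.3 -231.9   99.9] [-3.1408e+00 -5.0000e-04 -5.7900e-02] w 72.5 F [-0.5 -0.   0.2] q [ 0.97  0.6  -0.68  2.17  0.69  0.59 -0.28]
tube_block [ 3.73993e+02 -2.30647e+02  0.00000e+00 -5.20000e-02] 0.341 [[374.079, -230.701, 0.0, -0.063], [374.621, -220.085, 0.0, 0.01]]
jar [623.969  71.835   0.      0.   ] 0.207 [[623.749, 69.435, 0.0, 0.0], [626.424, 72.752, 0.0, 0.0]]
bottle [ 573.962 -147.204    0.       0.   ] 0.216 [[574.376, -152.225, 0.0, 0.0], [575.426, -147.327, 0.0, 0.0]]
vial side [(0.65, array([300.7, 225. ]))]
vial top [(0.48, array([207.8, 213.2]))]
weight side [(0.46, array([302.9, 178.8]))]
weight top []
```

View pics/n_side.png

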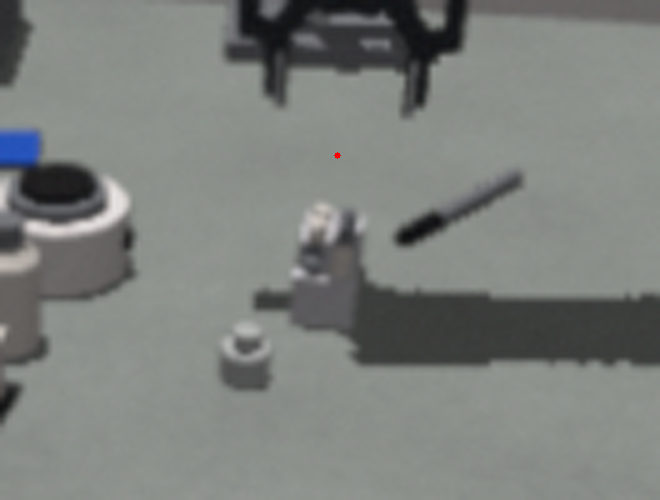

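{"op": "move_arm", "data": {"moves": [[[0, 0, 0.03, 0, 0, 0], [0, 0, 0.07, 0, 0, 0], [0, 0, 0.1, 0, 0, 0], [0, 0, 0.109, 0, 0, 0], [0, 0, 0.112, 0, 0, 0], [0, 0, 0.112, 0, 0, 0]]]}}

```text
clock: 38.92
eef_pos: [373.0, -233.3, -11.3]
tool_rot: [3.141, -0.001, -0.06]
force: [-0.1, -0.1, -0.3]
width: 72.6
```

{"op": "move_arm", "data": {"moves": [[[0, 0, 0, 0, 0, 0], [0, 0, 0, 0, 0, 0], [0, 0, 0, 0, 0, 0], [0, 0, 0, 0, 0, 0], [0, 0, 0, 0, 0, 0]]], "jaw": 0}}

```text
clock: 39.55
eef_pos: [373.4, -233.4, -10.9]
tool_rot: [3.141, -0.002, -0.061]
force: [-0.2, 0.7, 8.5]
width: 38.9
```

Run:
```python
from look import *
p,y,R=look(["tube_block"],"o",(373,-233,30))
print(p-[373,-233,0])
plan((373.2,-233,-12),-.06,[((400,-200,100),-.06),((500,-90,115),-.12),((675.3,-50.2,115),-.177),((675.3,-50.2,-12),-.177)])
```

```text
clk 39.55 [ 373.4 -233.4  -10.9] [ 3.1407e+00 -2.4000e-03 -6.0500e-02] w 38.9 F [-0.2  0.7  8.5] q [ 0.75  0.78 -0.37  2.23  1.03  0.3  -0.59]
[  0.43179584  -0.41476206 -10.93106801]
[0.0248, -0.0345, -0.112, 0.0, 0.0, -0.0] n>=1.9 (400, -200, 100) -0.06
[0.118, -0.1503, -0.127, 0.0, 0.0, 0.06] n>=2.4 (500, -90, 115) -0.12
[0.2906, -0.2006, -0.127, 0.0, 0.0, 0.117] n>=2.9 (675.3, -50.2, 115) -0.177
[0.2906, -0.2006, -0.0, 0.0, 0.0, 0.117] n>=2.0 (675.3, -50.2, -12) -0.177
```

View pics/o_side.png

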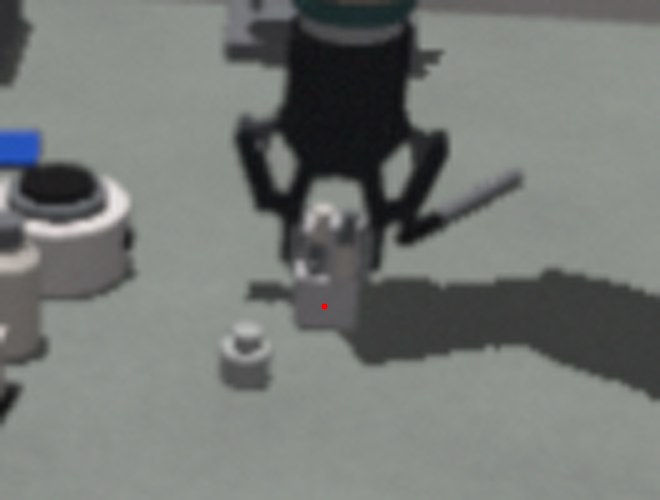

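{"op": "move_arm", "data": {"moves": [[[0, 0, -0.015, 0, 0, 0], [0, 0, -0.045, 0, 0, 0], [0, 0, -0.08, 0, 0, 0], [0.008, -0.011, -0.105, 0, 0, 0], [0.028, -0.037, -0.12, 0, 0, 0.01], [0.055, -0.072, -0.127, 0, 0, 0.025], [0.086, -0.11, -0.13, 0, 0, 0.042], [0.12, -0.148, -0.13, 0, 0, 0.06], [0.16, -0.166, -0.13, 0, 0, 0.075], [0.2, -0.178, -0.13, 0, 0, 0.09], [0.238, -0.188, -0.13, 0, 0, 0.103], [0.268, -0.195, -0.13, 0, 0, 0.112], [0.285, -0.2, -0.13, 0, 0, 0.117], [0.2906, -0.2006, -0.12, 0, 0, 0.117], [0.2906, -0.2006, -0.11, 0, 0, 0.117], [0.2906, -0.2006, -0.09, 0, 0, 0.117], [0.2906, -0.2006, -0.06, 0, 0, 0.117], [0.2906, -0.2006, -0.035, 0, 0, 0.117], [0.2906, -0.2006, -0.018, 0, 0, 0.117], [0.2906, -0.2006, -0.01, 0, 0, 0.117]]]}}

```text
clock: 42.25
eef_pos: [673.4, -50.5, -3.5]
tool_rot: [3.141, 0.002, -0.177]
force: [0.4, 0.1, -2.8]
width: 38.5
```

{"op": "move_arm", "data": {"moves": [[[0, 0, 0, 0, 0, 0], [0, 0, 0, 0, 0, 0], [0, 0, 0.004, 0, 0, 0], [0, 0, 0.007, 0, 0, 0], [0, 0, 0.01, 0, 0, 0], [0, 0, 0.01, 0, 0, 0]]]}}

```text
clock: 43.0
eef_pos: [674.6, -50.3, -10.8]
tool_rot: [3.141, -0.0, -0.177]
force: [-2.7, -1.1, 4.1]
width: 38.7
```

Run:
```python
from look import *
p,y,R=look(["tube_block"],"p",(640,-45,30))
```

```text
clk 43.0 [674.6 -50.3 -10.8] [ 3.1409e+00 -2.0000e-04 -1.7720e-01] w 38.7 F [-2.7 -1.1  4.1] q [ 0.34  0.99 -0.57  1.56  0.69  0.79 -0.69]
```

View pics/p_side.png

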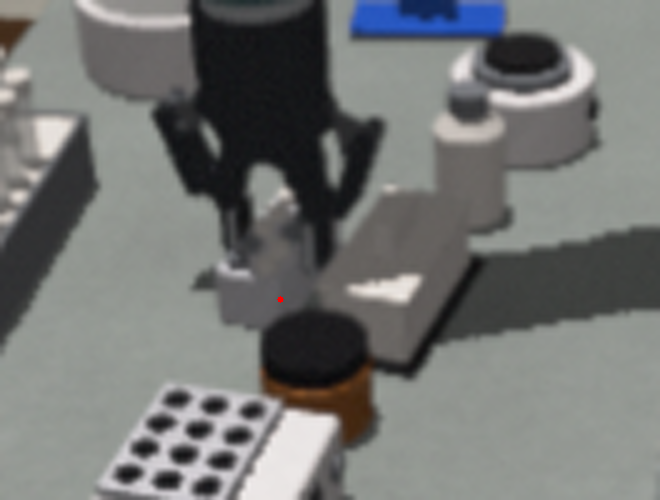

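{"op": "move_arm", "data": {"moves": [[[0, 0, 0, 0, 0, 0], [0, 0, 0, 0, 0, 0], [0, 0, -0.005, 0, 0, 0], [0, 0, -0.025, 0, 0, 0], [0, 0, -0.06, 0, 0, 0], [0, 0, -0.11, 0, 0, 0], [0, 0, -0.17, 0, 0, 0], [0, 0.05, -0.22, 0, 0, 0], [-0.04, 0.1, -0.23, 0, 0, 0], [-0.06, 0.15, -0.23, 0, 0, 0], [-0.08, 0.21, -0.23, 0, 0, 0], [-0.1, 0.27, -0.23, 0, 0, 0], [-0.13, 0.33, -0.23, 0, 0, 0], [-0.15, 0.39, -0.23, 0, 0, 0], [-0.17, 0.44, -0.23, 0, 0, 0], [-0.19, 0.49, -0.23, 0, 0, 0], [-0.19, 0.49, -0.23, 0, 0, 0], [-0.19, 0.49, -0.23, 0, 0, 0]]], "jaw": 0.62}}

```text
clock: 45.45
eef_pos: [401.9, -498.3, 219.1]
tool_rot: [-3.141, -0.002, -0.177]
force: [0.7, 0.3, 0.5]
width: 52.9
```

Run:
```python
from look import *
T=["trough","lid","tube_block","jar","bottle","mixer","heater","mat","vial","weight"]
p,y,R=look(T,"q",(610,-40,20))
for n in R: cv2.imwrite(f"pics/full_{n}.png",R[n][0]["color"])
I=dict(lid=(600,-36,39,-.175),tube_block=(675,-50,0,-.177),jar=(626,71,0,0),bottle=(575.4,-147,0,0),mixer=(552,-249,0,0),heater=(650.3,172.6,0,-.093),vial=(427,123.7,0,0),weight=(422.5,-123,0,0))
P={}
for t,p0 in I.items(): P[t]=pose(R,t,p0,yaw=t in("lid","tube_block","heater"))
pickle.dump(P,open("P1.pkl","wb"))
```

```text
clk 45.45 [ 401.9 -498.3  219.1] [-3.1412e+00 -1.6000e-03 -1.7660e-01] w 52.9 F [0.7 0.3 0.5] q [ 1.27  0.7  -0.76  1.52  0.51  1.13  0.24]
lid [ 6.00062e+02 -3.48290e+01  3.90000e+01 -1.82000e-01] 0.094 [[598.054, -36.703, 39.0, -0.173], [601.045, -34.996, 39.0, -0.177]]
tube_block [ 6.72047e+02 -4.98840e+01  0.00000e+00 -1.59000e-01] 0.134 [[670.138, -52.297, 0.0, -0.142], [674.272, -50.041, 0.0, -0.206]]
no top
jar [623.639  69.99    0.      0.   ] 0.293 [[623.639, 69.99, 0.0, 0.0]]
bottle [ 574.323 -148.043    0.       0.   ] 0.153 [[574.151, -150.748, 0.0, 0.0], [575.951, -148.044, 0.0, 0.0]]
mixer [ 551.407 -250.967    0.       0.   ] 0.292 [[550.199, -254.561, 0.0, 0.0], [551.967, -248.808, 0.0, 0.0]]
heater [ 6.49827e+02  1.74205e+02  0.00000e+00 -9.20000e-02] 0.113 [[649.862, 174.471, 0.0, -0.089], [650.069, 172.707, 0.0, -0.039]]
vial [425.349 123.818   0.      0.   ] 0.372 [[425.563, 123.998, 0.0, 0.0], [425.342, 123.84, 0.0, 0.0]]
no top
weight [ 422.797 -128.28     0.       0.   ] 0.14 [[422.797, -128.28, 0.0, 0.0]]
```

View pics/full_side.png

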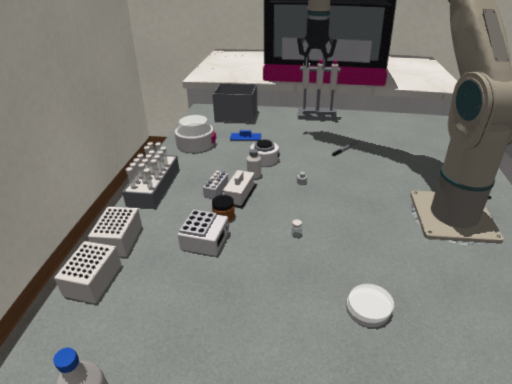

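View pics/full_top.png

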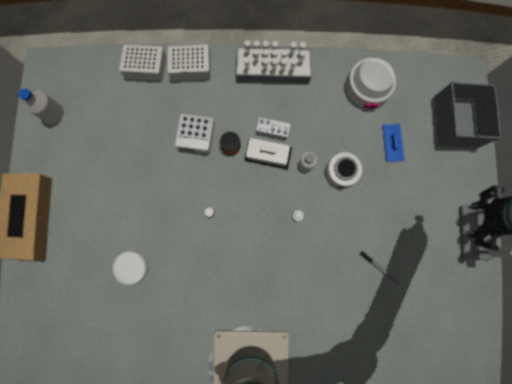

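Run:
```python
from look import *
from cell import get_image
a=cv2.imread("pics/top0.png");b=cv2.imread("pics/full_top.png")
c=cv2.imread("pics/side0.png");d=cv2.imread("pics/full_side.png")
for n,x,y,(u,v) in(("vial top",a,b,(209,212)),("weight top",a,b,(298,215)),("vial side",c,d,(297,228)),("weight side",c,d,(302,178))):
    g=[cv2.cvtColor(i[v-14:v+15,u-14:u+15],6).astype(np.float32) for i in(x,y)]
    print(n,cv2.phaseCorrelate(g[0],g[1],cv2.createHanningWindow((29,29),5)))
x=cv2.resize(b[95:195,165:375],None,fx=3.8,fy=3.8,interpolation=cv2.INTER_CUBIC)
im=get_image("top");C=cam(im)
def dr(parts,P,col):
    co,si=np.cos(P[3]),np.sin(P[3])
    for B in parts:
        u=(proj(C,B@np.array([[co,-si,0],[si,co,0],[0,0,1]]).T+np.array(P[:3]))+.5-[165,95])*3.8
        cv2.polylines(x,[cv2.convexHull(u.astype(np.int32))],True,col,1)
dr(M["lid"][1:2],(600.5,-35.5,39,-.177),(0,0,255));dr(M["tube_block"],(674.6,-50.3,0,-.177),(0,255,0))
dr(M["jar"],(626,71.2,0,0),(255,0,0));dr(M["bottle"],(575.4,-146.9,0,0),(0,255,255));dr(M["mixer"],(552,-249.3,0,0),(255,0,255));dr(M["heater"],(650.3,172.6,0,-.093),(0,128,255))
cv2.imwrite("pics/ov.png",x)
```

```text
vial top ((-0.11597417611862326, -0.0009076334840312228), 0.9719959049754673)
weight top ((0.10784183217807097, -0.06329704624443444), 0.8906812365849813)
vial side ((0.08040262584143676, -0.12736393763661447), 0.9715656097730001)
weight side ((-0.10993591153848037, 0.23724685275375634), 0.8758680293295118)
```

View pics/ov.png

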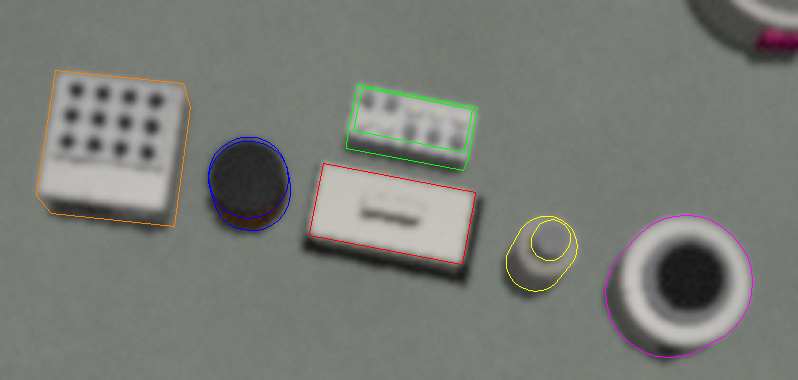

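View pics/q_side.png

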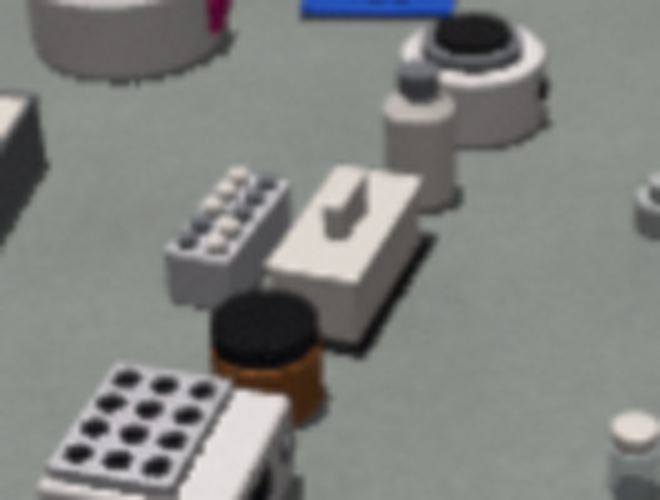

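```bash
python3 -c "
from cell import job,ctrl
s=ctrl.read_state();print(s['clock'])
print(job.finish_job())"
```

```text
46.6
the job is handed in; nothing more can be done
None
```

The reagent station is laid out and handed in at about 46.6 s. The order was trough on the mat, lid on the trough, bottle, jar, then tube block. The arm stood clear, and everything looked upright in both views.

**Last checks**

| Item | Measured | Target |
|---|---|---|
| Trough (before lidding) | (600.0, −36.8) mm, yaw −0.17 | mat at (601.6, −37.1) mm, yaw −0.18 |
| Lid | flush on the rim, within about 2 mm | centred on the trough |
| Bottle | within about 2 mm in the top view | midway in a 115 mm gap to the mixer |
| Jar | within about 2 mm in the top view | midway in a 112 mm gap to the heater |
| Tube block | about 27–30 mm clear of the trough, parallel within about 0.03 rad | about 30 mm clear and parallel |

- **Bystanders:** the vial and weight showed no visible movement (under 0.3 px) between the first and last pictures.

**What went wrong or disagreed**

- **Fingertip height:** the real fingertips sit about 18.5 mm above the reported tool point. I found this with a slow descent to the bench and corrected for it from the lid onward.
- **First trough grasp:** because of that offset, the fingers went over the rim and gripped one wall, dragging the trough about 20 mm before lifting it. I placed it from that grip.
- **Late single-camera fits:** some fits of partly hidden things were off by a few mm, for example side-view fits of the bottle and mixer by 3–5 mm. For those I relied on the top-view overlay and the measured release positions.
- **Jar in the last look:** the network missed it in the top picture, so it was checked only by that overlay and a poor side fit (623.6, 70.0) mm against the release at (625.8, 71.4) mm.

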